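# Demould cast test bars and bottle them in flip-cap tubes

## Robot

A 6-joint arm with a two-finger parallel gripper is mounted at the origin on the work surface. World frame = base frame: x ahead of the robot, y to its left, z up, the work surface at z = 0. Lengths are in m, angles in rad, forces in N, time in s.
With the tool pointing down it reaches from about 0.35 to 0.875 m from the base axis. Payload 15.5 kg.
Tool frame: the origin (TCP) lies midway between the tips of the shut fingers; the grasp point (between the pads) lies 19 mm behind it; z points along the fingers, y is the line along which they close (so a half turn about z gives the same grasp; the last joint's range is limited). The gripper opens to 85 mm and grips with 20 to 120 N. Pads are 22 mm wide; open, the fingers measure 114 mm over their backs; the gripper's body (76 mm by 85 mm) begins 54 mm behind the grasp point. The pads swing forward as they close: fully open they stand 13 mm farther back than shut.
Start: joints at [-1.399, 0.494, 1.345, -0, 1.302, -0.096], TCP at [0.165, -0.603, 0.231] pointing down, gripper open.
Joint ranges: [-2.91, 2.91], [-0.82, 2.16], [0.22, 2.67], [-1.22, 4.37], [0.12, 2.79], [-3.08, 3.08]. Speed limits (rad/s): [1.89, 1.89, 2.57, 3.01, 3.01, 3.01].

## Interface

Orientations are given as a rotation vector (axis times angle).
In Python, from station import arm gives the robot as it stands.
- The arm moves only by the tool arm_command, never from a script. Its arguments are lists of equal length, an entry for each row: "offset": the shift along the tool's x, y, z in cm, a list of three; "turn": the turn, a rotation vector about the tool's x, y, z in rad, a list of three; "claw": the closure, from -1 (fully open) to 1 (shut). In form: {"offset": [[x, y, z], ...], "turn": [[ax, ay, az], ...], "claw": [claw, ...]}. A call has 1 to 5 rows; each row is the pose to reach, as a shift and turn from the pose commanded when the call began, along the tool's axes at that moment; what a row does not reach only later rows make up. A row lasts 1/12 s, in which the tool goes at most 41.7 mm and 7.16 degrees, less where a joint would pass 70% of its speed; a pose out of reach is approached as far as the arm can. A call with a gripper value outside its range is refused whole. The fingers move at their own pace and stop on an object; "newtons" is the grip in N (left out, the last holds). Time passes only in rows, so rows that repeat a pose let the fingers close. It gives the time, the measured TCP pose, the force, the opening and the grip force at its end, in the units of the state.
- arm.state(): the state, without advancing time (a new reading comes with each control period).
- arm.grab_frame(name): name is "side" or "top"; returns a dict with "image" (384x512x3 uint8, red, green, blue), "z_map" (384x512 float32, m along the optical axis (not along the pixel's ray), 0 where there is no reading), "camera_matrix" (3x3 intrinsics, pixels), "eye" and "attitude" of the camera in the world. Camera axes: x right, y up, looking along -z (the intrinsics and any distortion apply to the point x, -y, -z); pixel columns grow to the right and rows downward; lengths in m; the calibration is good to about 2 mm. A picture is of the moment at which its call begins.
- arm.close_job(): hands the job in; it is judged then, once.
The state is a dict: "time": time; "joints": joint angles; "dq": joint speeds; "tau": joint torques, N m; "ee_pos": TCP position; "ee_rot": TCP orientation; "force": force on the tool from outside, world axes, zero at the start; "wrist_torque": the same for the moment, N m; "finger_gap": opening from 0.0 (shut) to 1.0 (fully open); "grip_force": force on a finger pad.
Only numpy, scipy, OpenCV 4.12 (cv2) and the standard library are available. Lean on these libraries where they do the work, as an engineer would, in place of code of your own. Each camera call takes 0.05 s, during which the arm holds its last target. There are 200 camera calls.

## Task

Lift every cast test bar out of the open mould half and drop each one, end down, into a tube of its own in the rack, whose hinged cap you flick open first. Finish with every cap on the rack pressed fully shut, also on any tube left empty, and leave the blower, tweezers and resin bottle where they are.

Things in the scene. Friction and masses are not known exactly. Their poses are not given: they have to be found in the camera images.
- bar_a: cast resin tensile bar (flat dog-bone), 120 mm long (x) x 24 mm wide (y) x 14 mm thick (z), 25 to 49 g; the heads at its two ends, alike, are 30 mm long, the waist between them 14 mm wide. Origin at the middle of the bar. May be absent (None from the start). It starts flat in a cavity of the mould, its upper 10 mm proud of the mould's face
- bar_b: another cast resin tensile bar (flat dog-bone), 120 mm long (x) x 24 mm wide (y) x 14 mm thick (z), 25 to 49 g; the heads at its two ends, alike, are 30 mm long, the waist between them 14 mm wide. Origin at the middle of the bar. May be absent (None from the start). It starts flat in a cavity of the mould, its upper 10 mm proud of the mould's face
- bar_c: another cast resin tensile bar (flat dog-bone), 120 mm long (x) x 24 mm wide (y) x 14 mm thick (z), 25 to 49 g; the heads at its two ends, alike, are 30 mm long, the waist between them 14 mm wide. Origin at the middle of the bar. May be absent (None from the start). It starts flat in a cavity of the mould, its upper 10 mm proud of the mould's face
- mould: lower half of an aluminium casting mould, a flat block 160 mm (x) x 200 mm (y) x 17 mm high, fixed; origin at the centre of its underside. Three open cavities side by side, their lengths along x, at y = -64, 0 and +64 mm, 4 mm deep (floor 13 mm and face 17 mm above the bench), 1.5 mm of play round the bar. Only the bars stand above its face
- rack: steel rack, 90 x 250 mm, fixed, with three amber flip-cap tubes in a row; origin at the centre of its underside. Tubes at y = -78, 0, +78 mm: outside diameter 42 mm, bore 36 mm, inner floor 12 mm and rim 138 mm above the bench (a bar inside ends 6 mm below the rim). The caps' thumb tabs point along the rack's -x, towards the robot, their hinges lie on the +x side
- blower: black rubber dust blower bulb, 58 mm wide, 105 mm high, standing on the bench; origin at the centre of its underside; leave it alone
- tweezers: red-handled wafer tweezers lying on the bench, about 155 mm long along x, 10 mm high; origin under the middle of the handles; leave them alone
- resin_bottle: amber resin bottle, 68 mm in diameter, 160 mm high, standing on the bench; origin at the centre of its underside; leave it alone
- mouth0 (a point): centre of the open mouth (rim plane) of the tube at the rack's y = -78 mm, 138 mm above the bench; axes as the rack's
- cap0 (a joint): hinge angle of the flip cap on that tube: 0 shut, grows as the tab is lifted, 2.0 rad fully open (leaning back past upright). Hinge line at rim height, along the rack's y, 23.5 mm from the tube's axis towards the rack's +x. The cap is a white disc 45 mm across, 7 mm thick. Its stiff hinge (0.6 N at the tab) stays where it is left; it may start ajar, up to 0.35 rad
- tab0 (a point): middle of the thumb tab of that cap (tube at the rack's y = -78 mm), 57 mm from the hinge line; the tab is 24 mm long, 14 mm wide (along the rack's y) and 6 mm thick, free underneath; it moves with the cap
- mouth1 (a point): centre of the open mouth (rim plane) of the tube in the middle of the rack, 138 mm above the bench; axes as the rack's
- cap1 (a joint): hinge angle of the flip cap on that tube: 0 shut, grows as the tab is lifted, 2.0 rad fully open (leaning back past upright). Hinge line at rim height, along the rack's y, 23.5 mm from the tube's axis towards the rack's +x. The cap is a white disc 45 mm across, 7 mm thick. Its stiff hinge (0.6 N at the tab) stays where it is left; it may start ajar, up to 0.35 rad
- tab1 (a point): middle of the thumb tab of that cap (tube in the middle of the rack), 57 mm from the hinge line; the tab is 24 mm long, 14 mm wide (along the rack's y) and 6 mm thick, free underneath; it moves with the cap
- mouth2 (a point): centre of the open mouth (rim plane) of the tube at the rack's y = +78 mm, 138 mm above the bench; axes as the rack's
- cap2 (a joint): hinge angle of the flip cap on that tube: 0 shut, grows as the tab is lifted, 2.0 rad fully open (leaning back past upright). Hinge line at rim height, along the rack's y, 23.5 mm from the tube's axis towards the rack's +x. The cap is a white disc 45 mm across, 7 mm thick. Its stiff hinge (0.6 N at the tab) stays where it is left; it may start ajar, up to 0.35 rad
- tab2 (a point): middle of the thumb tab of that cap (tube at the rack's y = +78 mm), 57 mm from the hinge line; the tab is 24 mm long, 14 mm wide (along the rack's y) and 6 mm thick, free underneath; it moves with the cap
Not all that is in view belongs to the job. Leave any blue or turquoise look-alike of the bar_c alone.

How it is judged:
At the end, for the whole second after the job is handed in: Every bar that is present stands end-down inside a tube: its middle within 12 mm of the tube's axis and 55 to 80 mm below the rim, its length within 0.25 rad of upright, one bar to a tube (at least 50 mm apart); all three caps are shut (joint under 0.07 rad) (((horizontal distance between bar_a and mouth0 below 0.012 m and z of bar_a in the frame of mouth0 between -0.08 and -0.055 m) or (horizontal distance between bar_a and mouth1 below 0.012 m and z of bar_a in the frame of mouth1 between -0.08 and -0.055 m) or (horizontal distance between bar_a and mouth2 below 0.012 m and z of bar_a in the frame of mouth2 between -0.08 and -0.055 m)) and angle between the x axis of each of bar_a, bar_b, bar_c and the z axis of rack, either way round below 0.25 rad and ((horizontal distance between bar_b and mouth0 below 0.012 m and z of bar_b in the frame of mouth0 between -0.08 and -0.055 m) or (horizontal distance between bar_b and mouth1 below 0.012 m and z of bar_b in the frame of mouth1 between -0.08 and -0.055 m) or (horizontal distance between bar_b and mouth2 below 0.012 m and z of bar_b in the frame of mouth2 between -0.08 and -0.055 m)) and ((horizontal distance between bar_c and mouth0 below 0.012 m and z of bar_c in the frame of mouth0 between -0.08 and -0.055 m) or (horizontal distance between bar_c and mouth1 below 0.012 m and z of bar_c in the frame of mouth1 between -0.08 and -0.055 m) or (horizontal distance between bar_c and mouth2 below 0.012 m and z of bar_c in the frame of mouth2 between -0.08 and -0.055 m)) and horizontal distance between bar_a and bar_b above 0.05 m and horizontal distance between each of bar_a, bar_b and bar_c above 0.05 m and value of joint each of cap0, cap1, cap2 below 0.07 rad); the robot touches nothing.
It fails at once if the blower is knocked out of place (more than 40 mm) (distance of blower from where it was at the start of the episode above 0.04 m).
It fails at once if the tweezers are knocked out of place (more than 40 mm) (distance of tweezers from where it was at the start of the episode above 0.04 m).
It fails at once if the resin bottle is knocked out of place (more than 40 mm) (distance of resin_bottle from where it was at the start of the episode above 0.04 m).
Of bar_a, bar_b, bar_c only 2 to 3 are there at a start; the rules pass over those that are not, and their reading is None.
At some moment in a run one of bar_a, bar_b, bar_c may be knocked a few centimetres aside while the robot is not near it.
Once in a run the grip may slacken for a moment while it holds something.
It also fails if it takes over 210 s, if anything falls off the work surface, if the arm or the gripper's body presses on something with over 40 N, if the wrist force passes 120 N, or if a joint passes its speed limit or range.

## Working session

There is one attempt and no reset: what is moved stays moved. The work goes in short steps, Python scripts to look and compute and a tool call to move; the robot and the scene stay as the last step left them, time stands still between calls to the robot, and variables do not carry over. Pictures are saved under pics/ and viewed, at most 14 in all, crops included, and the job is handed in when it is done.

Besides the shell and the picture viewer there is one more tool, called after "Call:" as name(argument=value, ...), one argument or row to a line, values as JSON. arm_command: Moves the arm, as the interface text tells. Its arguments: {"type":"object","properties":{"offset":{"type":"array"},"turn":{"type":"array"},"claw":{"type":"array"},"newtons":{"type":"number"}},"required":["offset","turn","claw"]}

```bash
mkdir -p pics; ls; cat > h.py <<'E'
import numpy as np, cv2
from station import arm
from scipy.spatial.transform import Rotation as R
def rot(a):
    a=np.array(a,float)
    return a if a.shape==(3,3) else (R.from_rotvec(a).as_matrix() if a.size==3 else R.from_quat(a).as_matrix())
def cloud(f):
    z=f["z_map"];K=f["camera_matrix"];v,u=np.mgrid[:z.shape[0],:z.shape[1]]
    p=np.stack([(u-K[0,2])/K[0,0]*z,-(v-K[1,2])/K[1,1]*z,-z],-1)
    return p@rot(f["attitude"]).T+np.array(f["eye"])
E
python3 - <<'E'
from h import *
s=arm.state();print(s)
for n in("side","top"):
    f=arm.grab_frame(n);np.save(n+".npy",f,allow_pickle=True)
    print(n,f["camera_matrix"],f["eye"],f["attitude"],[k for k in f])
    cv2.imwrite(f"pics/{n}0.png",f["image"][...,::-1])
E
```

```text
pics
{'time': 0.0, 'joints': array([-1.39950277e+00,  4.94226572e-01,  1.34613084e+00, -2.87199181e-05,
        1.30248913e+00, -9.55013916e-02]), 'dq': array([-0.00262934,  0.00087302, -0.00063619,  0.00067596, -0.00068478,
        0.0015194 ]), 'tau': array([ 2.78682455e-03, -8.82173681e+01, -3.83867705e+01,  5.53465020e-05,
        1.02372881e-02, -2.33788899e-05]), 'ee_pos': array([ 0.16470764, -0.6025354 ,  0.23067337]), 'ee_rot': array([-3.11243953e+00, -4.17684086e-01,  1.18035208e-04]), 'force': array([-0.55648488, -0.47243507, -0.20415552]), 'wrist_torque': array([-0.01707896, -0.01721332,  0.01747569]), 'grip_force': 0.0, 'finger_gap': 1.0029580142630072}
side [[372.94263702   0.         252.72212691]
 [  0.         372.94263702 192.18148254]
 [  0.           0.           1.        ]] [0.13483898 0.65806617 0.83574296] [ 0.30966032 -0.92141412 -2.34456866] ['image', 'z_map', 'camera_matrix', 'eye', 'attitude']
top [[413.78449103   0.         258.25878293]
 [  0.         413.78449103 190.31773968]
 [  0.           0.           1.        ]] [0.35099794 0.10974314 1.33122621] [ 0.11876141 -0.13203038 -1.59302383] ['image', 'z_map', 'camera_matrix', 'eye', 'attitude']
```

View pics/top0.png

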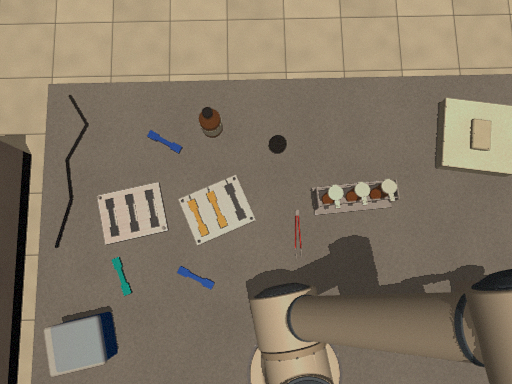

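View pics/side0.png

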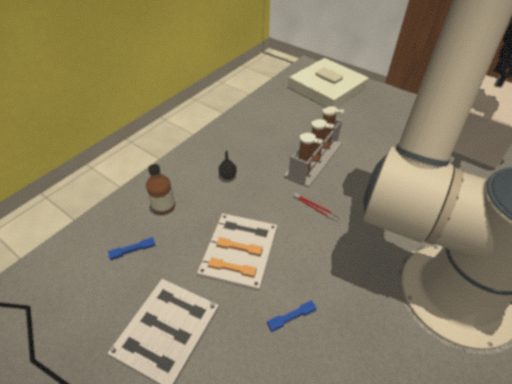

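The top view shows two orange bars in the mould at about (198,217) and (217,208), with its third cavity empty at (236,200). A second, empty mould sits at (132,213). The rack is at (355,195) with white caps at (335,192), (361,189) and (389,186). The blower is at (277,144), the bottle at (210,122) and the tweezers at (297,232).

```bash
cat >> h.py <<'E'
def orange(f,zmin=.005):
    hsv=cv2.cvtColor(f["image"],cv2.COLOR_RGB2HSV);P=cloud(f)
    m=cv2.inRange(hsv,(10,150,150),(25,255,255))
    n,l,st,c=cv2.connectedComponentsWithStats(m);out=[]
    for i in range(1,n):
        if st[i,4]>60: out.append((st[i,4],c[i],P[l==i]))
    return out
def rect(p):
    p=p[:,:2].astype(np.float32)*1000
    return cv2.minAreaRect(p)
E
python3 - <<'E'
from h import *
np.set_printoptions(precision=4,suppress=True)
for n in("top","side"):
    f=np.load(n+".npy",allow_pickle=True).item();P=cloud(f)
    print(n)
    for a,c,p in orange(f):
        z=np.median(p[:,2]);q=p[abs(p[:,2]-z)<.006];print("bar",a,c,z,q.mean(0),rect(q))
    im=f["image"].astype(int);mn=im.min(-1)
    x,y,z=P[...,0],P[...,1],P[...,2]
    # rack zone
    reg=(x>.3)&(x<.8)&(y<-.0)&(y>-.45)&(z>.1)&(z<.25)
    w=(reg&(mn>150)).astype(np.uint8)
    k,l,st,c=cv2.connectedComponentsWithStats(w)
    for i in range(1,k):
        if st[i,4]>15:
            q=P[l==i];print("cap",st[i,4],c[i],q.mean(0),q.min(0),q.max(0),rect(q))
    reg=(x>.3)&(x<.8)&(y<-.0)&(y>-.45)&(z>.02)&(z<.25)
    q=P[reg];print("rack",len(q),rect(q)); print(np.histogram(q[:,2],bins=np.arange(.02,.26,.01)))
    m=(abs(z-.017)<.008)&(mn>150)&(x>.3)&(x<.75)&(y>0.02)
    k,l,st,c=cv2.connectedComponentsWithStats(m.astype(np.uint8))
    for i in range(1,k):
        if st[i,4]>600: print("mould",st[i,4],c[i],np.median(P[l==i][:,2]),rect(P[l==i]))
    for nm,lo,hi in(("red",(0,120,80),(6,255,255)),):
        mm=cv2.inRange(cv2.cvtColor(f["image"],cv2.COLOR_RGB2HSV),lo,hi)>0
        mm&=(z>.0-.01)&(z<.03)&(y<.1); 
        if mm.sum(): print(nm,P[mm].mean(0),rect(P[mm]))
    for nm,a in(("blower",(.5,.8,-.05,.2)),("bottle",(.5,.8,.15,.35))):
        mm=(x>a[0])&(x<a[1])&(y>a[2])&(y<a[3])&(z>.04);
        if mm.sum(): print(nm,P[mm].mean(0),P[mm].min(0),P[mm].max(0))
E
```

```text
top
bar 202 [216.5248 208.8812] 0.0266441324640887 [0.5038 0.2297 0.0267] ((504.4870910644531, 229.82269287109375), (118.10628509521484, 21.210281372070312), 22.181446075439453)
bar 208 [197.5962 217.1442] 0.026804662386990863 [0.4792 0.2897 0.0268] ((479.7762145996094, 289.5958557128906), (117.4117431640625, 22.20969009399414), 22.567790985107422)
cap 179 [389.1955 187.6145] [ 0.5385 -0.2819  0.152 ] [ 0.5002 -0.3029  0.1414] [ 0.5657 -0.2617  0.1657] ((533.4973754882812, -285.95904541015625), (61.7186164855957, 39.906776428222656), 27.935775756835938)
cap 187 [362.4439 190.8877] [ 0.5313 -0.2046  0.1487] [ 0.492  -0.2255  0.1385] [ 0.5591 -0.1834  0.1578] ((526.5661010742188, -200.96914672851562), (41.583412170410156, 63.38665008544922), 68.49051666259766)
cap 196 [335.7602 193.9286] [ 0.5247 -0.1271  0.1468] [ 0.4858 -0.1455  0.1393] [ 0.5523 -0.1073  0.1545] ((519.1177978515625, -126.23812866210938), (38.010841369628906, 66.2221450805664), 88.70496368408203)
rack 1410 ((526.30419921875, -205.35202026367188), (74.27904510498047, 249.79132080078125), 4.35306453704834)
(array([ 29, 
[... 2151 characters left out ...]
0.1 , 0.11, 0.12,
       0.13, 0.14, 0.15, 0.16, 0.17, 0.18, 0.19, 0.2 , 0.21, 0.22, 0.23,
       0.24, 0.25]))
mould 2483 [238.9082 250.2457] 0.015206040584681446 ((505.2828674316406, 232.10076904296875), (161.2379913330078, 201.00816345214844), 22.136734008789062)
mould 4346 [163.7048 332.0486] 0.01652062365692747 ((501.27294921875, 500.41400146484375), (160.2357940673828, 199.1690673828125), 11.38157844543457)
red [ 0.43   -0.0248  0.0042] ((428.9850769042969, -27.08678436279297), (24.946517944335938, 98.36267852783203), 87.60401153564453)
blower [0.7056 0.0383 0.0578] [0.6872 0.0097 0.0401] [0.7337 0.0594 0.1037]
bottle [0.7634 0.2552 0.1001] [0.7424 0.2158 0.04  ] [0.7975 0.2804 0.1611]
```

```bash
python3 - <<'E'
from h import *
f=np.load("top.npy",allow_pickle=True).item()["image"][165:225,305:405,::-1]
g=np.load("side.npy",allow_pickle=True).item()["image"][95:190,270:360,::-1]
a=cv2.resize(f,(800,480)) ;b=cv2.resize(g,None,fx=5,fy=5)
cv2.imwrite("pics/c1.png",cv2.resize(f,(790,474),interpolation=cv2.INTER_CUBIC));cv2.imwrite("pics/c2.png",b)
E
```

```text
(no output)
```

View pics/c1.png

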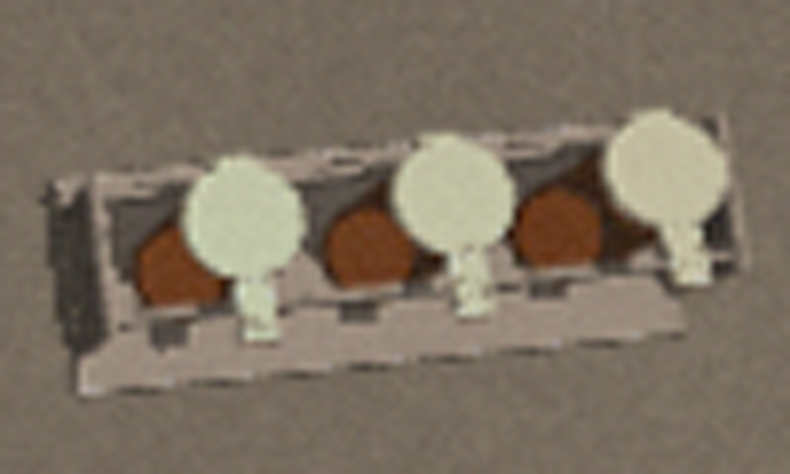

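View pics/c2.png

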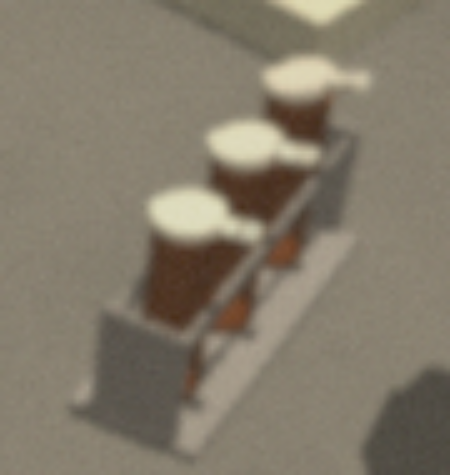

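The crops show three white caps, all with tabs towards the robot. In the top crop the right-hand cap (cap0, about (665,165)) looks most ajar. Next I'll measure the rack yaw, hinge lines and cap angles.

```bash
cat >> h.py <<'E'
def caps(f,zmin=.1):
    im=f["image"].astype(int);P=cloud(f);x,y,z=P[...,0],P[...,1],P[...,2]
    w=((x>.38)&(x<.72)&(y<-.05)&(y>-.4)&(z>zmin)&(z<.25)&(im.min(-1)>130)&(im.max(-1)-im.min(-1)<70)).astype(np.uint8)
    k,l,st,c=cv2.connectedComponentsWithStats(w)
    r=[P[l==i] for i in range(1,k) if st[i,4]>25]
    return sorted(r,key=lambda q:q[:,1].mean())
E
python3 - <<'E'
from h import *
np.set_printoptions(precision=4,suppress=True)
for n in("top","side"):
    f=np.load(n+".npy",allow_pickle=True).item();P=cloud(f)
    cs=caps(f,.137);
    # yaw from disc centres: top points, disc by pixels; plane fit
    x,y,z=P[...,0],P[...,1],P[...,2]
    a=np.radians(5); 
    for q in cs:
        for it in range(3):
            A=np.c_[q[:,:2]-q[:,:2].mean(0),np.ones(len(q))];s=np.linalg.lstsq(A,q[:,2],rcond=None)[0]
            e=q[:,2]-A@s;q=q[abs(e)<max(.003,2*e.std())]
        tilt=np.arctan(np.hypot(*s[:2]));hd=np.arctan2(-s[1],-s[0])
        # heading of slope up direction is -x of rack
        print(n,len(q),"mean",q.mean(0),"tilt",tilt,"downslope heading deg",np.degrees(hd),"res",e.std())
        # in rack frame (5 deg)
        u=q[:,0]*np.cos(a)+q[:,1]*np.sin(a);v=-q[:,0]*np.sin(a)+q[:,1]*np.cos(a)
        wide=u>u.max()-.045*np.cos(tilt)
        t=u<u.min()+.018
        print("   u range",u.min(),u.max(),"v disc",v[wide].min(),v[wide].max(),"v tab mean",v[t].mean(),"z",q[:,2].min(),q[:,2].max())
    # rails: top of front rail z
    m=(x>.42)&(x<.62)&(y<-.06)&(y>-.36)&(z>.07)&(z<.095);q=P[m]
    print("rails",rect(q),np.median(q[:,2]))
    m=(x>.42)&(x<.62)&(y<-.04)&(y>-.38)&(z>.012)&(z<.13);q=P[m]
    print("body",rect(q))
E
```

```text
top 175 mean [ 0.5377 -0.2825  0.1521] tilt 0.273401933069633 downslope heading deg -1.2872121003465358 res 0.00182655278444175
   u range 0.47344233786548867 0.538820433302429 v disc -0.3491023000839153 -0.30793019391893317 v tab mean -0.3277387051853469 z 0.14142717272860938 0.1657118265101465
top 183 mean [ 0.5305 -0.204   0.1489] tilt 0.19161182226644086 downslope heading deg -2.4177464661057386 res 0.001750774885635851
   u range 0.47166772511295024 0.5394823905486567 v disc -0.27175377488470853 -0.22954273366874858 v tab mean -0.2504341791789994 z 0.14055306489033725 0.1572291493196485
top 189 mean [ 0.5233 -0.1275  0.147 ] tilt 0.09162027658628126 downslope heading deg 23.91385757503709 res 0.0017729311660706283
   u range 0.4719219521810009 0.538360963950704 v disc -0.19311692321984475 -0.15149188556880586 v tab mean -0.17226682664888335 z 0.14174960649203272 0.15311449774557007
rails ((533.8217163085938, -204.8471221923828), (58.9305419921875, 249.65719604492188), 4.420770645141602) 0.08585925250672566
body ((533.7229614257812, -204.13621520996094), (84.8212890625, 251.07000
[... 468 characters left out ...]
nge 0.47244817037426784 0.5388705803984786 v disc -0.2684960924345851 -0.22699823658115958 v tab mean -0.24839718845433437 z 0.14125278625557836 0.15480063018911572
side 136 mean [ 0.5242 -0.1248  0.1455] tilt 0.08273269159506559 downslope heading deg -7.564626162154193 res 0.0012341737759449278
   u range 0.47067469931837624 0.540382227128732 v disc -0.19149647320070817 -0.14829654639220985 v tab mean -0.16981283321262616 z 0.14051214446280536 0.15020281632958765
rails ((534.284423828125, -201.5526885986328), (60.04727554321289, 253.35154724121094), 4.37333869934082) 0.08298152210658483
body ((534.698486328125, -201.50038146972656), (61.38454818725586, 253.3506622314453), 4.494317054748535)
```

```bash
cat >> h.py <<'E'
A5=np.radians(5)
def W(u,v,z): return np.array([u*np.cos(A5)-v*np.sin(A5),u*np.sin(A5)+v*np.cos(A5),z])
def down(h): 
    h=np.radians(h);c,s=np.cos(h),np.sin(h);return np.array([[c,s,0],[s,-c,0],[0,0,-1.]])
def rel(p,Rt,p0=None,R0=None):
    if p0 is None: s=arm.state();p0,R0=s["ee_pos"],rot(s["ee_rot"])
    return np.round(R0.T@(p-p0)*100,2),np.round(R.from_matrix(R0.T@Rt).as_rotvec(),3)
def seq(poses):  # chain of absolute poses -> relative moves, one call each
    s=arm.state();p0,R0=s["ee_pos"],rot(s["ee_rot"])
    for p,Rt in poses:
        o,t=rel(p,Rt,p0,R0);print(o.tolist(),t.tolist(),"rows>=",int(np.ceil(max(np.linalg.norm(o)/4.1,np.linalg.norm(t)/.124))))
        p0=p0+R0@(o/100);R0=R0@R.from_rotvec(t).as_matrix()
E
python3 - <<'E'
from h import *
D=down(5)
s=arm.state();m=(s["ee_pos"]+W(.479,-.249,.23))/2
r,_=0,0
seq([(W(.479,-.249,.23),D)])
E
```

```text
[42.68, -29.42, 0.11] [-0.001, 0.0, 0.179] rows>= 13
```

```bash
python3 - <<'E'
from h import *
D=down(5);p=arm.state()["ee_pos"];q=W(.479,-.249,.23)
seq([(p+(q-p)*.33,D),(p+(q-p)*.67,D),(q,D)])
E
```

```text
[14.09, -9.71, 0.04] [-0.001, 0.0, 0.179] rows>= 5
[12.5, -12.42, 0.02] [-0.0, 0.0, 0.0] rows>= 5
[12.13, -12.06, 0.03] [-0.0, 0.0, 0.0] rows>= 5
```

Call:
arm_command(
  offset=[
    [3.5, -2.4, 0],
    [7, -4.8, 0],
    [10.5, -7.3, 0],
    [14.1, -9.7, 0],
    [14.1, -9.7, 0],
  ],
  turn=[
    [0, 0, 0.05],
    [0, 0, 0.1],
    [0, 0, 0.15],
    [0, 0, 0.179],
    [0, 0, 0.179],
  ],
  claw=[0, 0, 0, 0, 0],
  newtons=20,
)

```text
time: 0.52
ee_pos: [0.2781, -0.4671, 0.2311]
ee_rot: [-3.136, -0.139, -0.001]
force: [0.9, -0.8, 0.2]
finger_gap: 0.497
grip_force: 0.0
```

Call:
arm_command(
  offset=[
    [2.6, -2.6, 0],
    [5.2, -5.2, 0],
    [7.8, -7.8, 0],
    [10.4, -10.4, 0],
    [12.5, -12.4, 0],
  ],
  turn=[
    [0, 0, 0],
    [0, 0, 0],
    [0, 0, 0],
    [0, 0, 0],
    [0, 0, 0],
  ],
  claw=[0, 0, 0, 0, 0],
)

```text
time: 0.93
ee_pos: [0.3899, -0.3354, 0.2312]
ee_rot: [-3.138, -0.139, 0.0]
force: [0.0, -0.2, 1.1]
finger_gap: 0.502
grip_force: 0.0
```

Call:
arm_command(
  offset=[
    [2.6, -2.6, 0],
    [5.2, -5.2, 0],
    [7.8, -7.8, 0],
    [10.4, -10.4, 0],
    [12.1, -12.0, 0],
  ],
  turn=[
    [0, 0, 0],
    [0, 0, 0],
    [0, 0, 0],
    [0, 0, 0],
    [0, 0, 0],
  ],
  claw=[0, 0, 0, 0, 0],
)

```text
time: 1.35
ee_pos: [0.5003, -0.2048, 0.2311]
ee_rot: [-3.138, -0.14, 0.0]
force: [0.6, -0.1, -0.2]
finger_gap: 0.5
grip_force: 0.0
```

```bash
cat >> h.py <<'E'
def tip(r,t,v,up=.0035,hu=.5395,hz=.138):  # point at r from the hinge on the cap, angle t
    return W(hu-r*np.cos(t)+up*np.sin(t),v,hz+r*np.sin(t)+up*np.cos(t))
E
python3 - <<'E'
from h import *
s=arm.state();print(s["time"],s["joints"],s["ee_pos"],s["ee_rot"],s["finger_gap"])
D=down(5);v=-.249
seq([(tip(.061,.17,v)-[0,0,.005],D)]+[(tip(.061,t,v)-[0,0,.005],D) for t in np.arange(.3,1.9,.15)])
E
```

```text
1.35 [-4.99332243e-01  3.75552740e-01  1.55407620e+00  5.77344789e-04
  1.21229102e+00  9.82045424e-01] [ 0.50032346 -0.20479873  0.23112132] [-3.13783615e+00 -1.40065504e-01  3.64474559e-07] 0.5001472356473285
[-0.06, 0.14, 8.44] [-0.001, -0.0, 0.002] rows>= 3
[0.23, 0.0, -0.76] [0.0, -0.0, -0.0] rows>= 1
[0.38, 0.0, -0.84] [0.0, -0.0, -0.0] rows>= 1
[0.51, 0.0, -0.76] [0.0, -0.0, -0.0] rows>= 1
[0.61, 0.0, -0.68] [0.0, -0.0, -0.0] rows>= 1
[0.7, 0.0, -0.58] [0.0, -0.0, -0.0] rows>= 1
[0.79, 0.0, -0.47] [0.0, -0.0, -0.0] rows>= 1
[0.85, 0.0, -0.35] [0.0, -0.0, -0.0] rows>= 1
[0.89, 0.0, -0.22] [0.0, -0.0, -0.0] rows>= 1
[0.91, 0.0, -0.08] [0.0, -0.0, -0.0] rows>= 1
[0.91, 0.0, 0.06] [0.0, -0.0, -0.0] rows>= 1
[0.9, 0.0, 0.19] [0.0, -0.0, -0.0] rows>= 1
```

Call:
arm_command(
  offset=[
    [0, 0.1, 4],
    [-0.1, 0.1, 7],
    [-0.1, 0.1, 8.4],
    [-0.1, 0.1, 8.4],
  ],
  turn=[
    [0, 0, 0],
    [0, 0, 0],
    [0, 0, 0],
    [0, 0, 0],
  ],
  claw=[0.2, 0.2, 0.2, 0.2],
)

```text
time: 1.68
ee_pos: [0.4962, -0.2074, 0.1441]
ee_rot: [-3.135, -0.139, 0.008]
force: [0.4, -0.0, -0.8]
finger_gap: 0.396
grip_force: 0.0
```

Call:
arm_command(
  offset=[
    [0, 0, 0],
    [0, 0, 0],
    [0, 0, 0],
    [0, 0, 0],
    [0, 0, 0],
  ],
  turn=[
    [0, 0, 0],
    [0, 0, 0],
    [0, 0, 0],
    [0, 0, 0],
    [0, 0, 0],
  ],
  claw=[1, 1, 1, 1, 1],
  newtons=20,
)

```text
time: 2.1
ee_pos: [0.4982, -0.2081, 0.1486]
ee_rot: [-3.138, -0.137, -0.002]
force: [-0.1, 7.4, -2.6]
finger_gap: 0.153
grip_force: 23.7
```

Call:
arm_command(
  offset=[
    [0.1, 0, -0.4],
    [0.25, 0, -0.8],
    [0.4, 0, -1.2],
    [0.6, 0, -1.6],
    [0.85, 0, -2.0],
  ],
  turn=[
    [0, 0, 0],
    [0, 0, 0],
    [0, 0, 0],
    [0, 0, 0],
    [0, 0, 0],
  ],
  claw=[1, 1, 1, 1, 1],
)

```text
time: 2.52
ee_pos: [0.5066, -0.2074, 0.1687]
ee_rot: [-3.138, -0.137, -0.002]
force: [1.5, 6.2, -4.4]
finger_gap: 0.156
grip_force: 21.2
```

```bash
python3 - <<'E'
from h import *
f=arm.grab_frame("side");cv2.imwrite("pics/s1.png",cv2.resize(f["image"][40:220,240:440,::-1],(800,720))[:600])
E
```

```text
(no output)
```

View pics/s1.png

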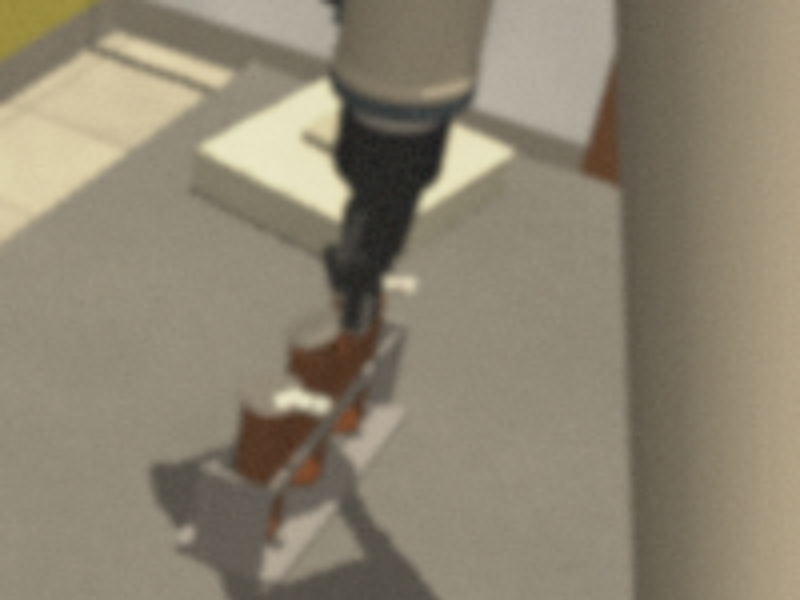

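The cap is pinched: the gap is about 13 mm and the middle tab is between the fingers around (355,310). I'll carry on along the arc.

Call:
arm_command(
  offset=[
    [0.27, -0.05, -0.36],
    [0.88, -0.1, -1.04],
    [1.58, -0.1, -1.62],
    [2.37, -0.1, -2.09],
    [3.22, -0.1, -2.44],
  ],
  turn=[
    [0, 0, 0],
    [0, 0, 0],
    [0, 0, 0],
    [0, 0, 0],
    [0, 0, 0],
  ],
  claw=[1, 1, 1, 1, 1],
)

```text
time: 2.98
ee_pos: [0.5394, -0.2043, 0.1931]
ee_rot: [3.138, 0.138, 0.002]
force: [-2.6, 0.3, 0.2]
finger_gap: 0.155
grip_force: 19.7
```

Call:
arm_command(
  offset=[
    [0.89, 0, -0.22],
    [1.8, 0, -0.3],
    [2.71, 0, -0.24],
    [3.61, 0, -0.05],
    [4.45, 0, 0.3],
  ],
  turn=[
    [0, 0, 0],
    [0, 0, 0],
    [0, 0, 0],
    [0, 0, 0],
    [0, 0, 0],
  ],
  claw=[1, 1, 1, 1, 1],
)

```text
time: 3.4
ee_pos: [0.5851, -0.2005, 0.1899]
ee_rot: [3.137, 0.138, 0.005]
force: [-0.1, 0.8, 10.5]
finger_gap: 0.153
grip_force: 19.5
```

```bash
python3 - <<'E'
from h import *
f=arm.grab_frame("side");cv2.imwrite("pics/s2.png",cv2.resize(f["image"][70:220,240:440,::-1],(800,600)))
E
```

```text
(no output)
```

View pics/s2.png

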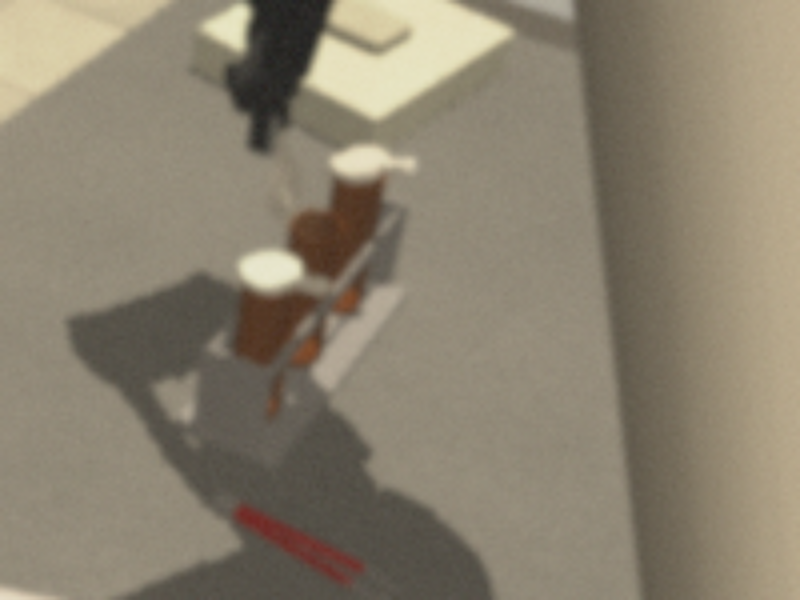

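The middle cap now stands open behind its tube, at about (285,185), with the fingers still on its tab. I'll release it and move on to cap2.

Call:
arm_command(
  offset=[
    [0, 0, 0],
    [0, 0, 0],
    [0, 0, 0],
    [0, 0, -2],
    [0, 0, -5],
  ],
  turn=[
    [0, 0, 0],
    [0, 0, 0],
    [0, 0, 0],
    [0, 0, 0],
    [0, 0, 0],
  ],
  claw=[0.2, 0.2, 0.2, 0.2, 0.2],
)

```text
time: 3.87
ee_pos: [0.5813, -0.1995, 0.2367]
ee_rot: [-3.136, -0.137, 0.008]
force: [0.7, 0.1, 0.7]
finger_gap: 0.399
grip_force: 0.0
```

```bash
python3 - <<'E'
from h import *
D=down(5);v=-.170
b=tip(.061,.085,v)-[0,0,.005]
seq([(b+[0,0,.09],D),(b,D)]);
print([np.round(rel(tip(.061,t,v)-[0,0,.005],D,b,D)[0],2).tolist() for t in np.linspace(.085,1.95,16)])
E
```

```text
[-8.26, -7.94, 0.56] [-0.003, 0.005, 0.0] rows>= 3
[-0.01, -0.01, 9.0] [0.0, -0.0, 0.0] rows>= 3
[[0.0, 0.0, 0.0], [0.15, 0.0, -0.74], [0.4, -0.0, -1.46], [0.73, 0.0, -2.14], [1.15, -0.0, -2.78], [1.64, 0.0, -3.36], [2.19, 0.0, -3.87], [2.81, -0.0, -4.32], [3.48, 0.0, -4.68], [4.19, -0.0, -4.95], [4.92, 0.0, -5.14], [5.68, -0.0, -5.23], [6.44, -0.0, -5.23], [7.19, -0.0, -5.14], [7.92, 0.0, -4.95], [8.63, -0.0, -4.67]]
```

Call:
arm_command(
  offset=[
    [-3, -2.8, 0],
    [-6, -5.6, 0.3],
    [-8.3, -7.9, 0.5],
    [-8.3, -7.9, 0.5],
  ],
  turn=[
    [0, 0, 0],
    [0, 0.005, 0],
    [-0.003, 0.005, 0],
    [-0.003, 0.005, 0],
  ],
  claw=[0.2, 0.2, 0.2, 0.2],
)

```text
time: 4.2
ee_pos: [0.4879, -0.1252, 0.2333]
ee_rot: [3.138, 0.139, 0.002]
force: [1.9, 0.0, 0.4]
finger_gap: 0.402
grip_force: 0.0
```

Call:
arm_command(
  offset=[
    [0, 0, 3],
    [0, 0, 6],
    [0, 0, 8.5],
    [0, 0, 9.0],
    [0, 0, 9.0],
  ],
  turn=[
    [0, 0, 0],
    [0, 0, 0],
    [0, 0, 0],
    [0, 0, 0],
    [0, 0, 0],
  ],
  claw=[0.2, 0.2, 0.2, 0.2, 0.2],
)

```text
time: 4.62
ee_pos: [0.4929, -0.1287, 0.1427]
ee_rot: [3.137, 0.137, 0.004]
force: [0.0, -0.1, 0.4]
finger_gap: 0.402
grip_force: 0.0
```

Call:
arm_command(
  offset=[
    [0, 0, 0],
    [0, 0, 0],
    [0, 0, 0],
    [0, 0, 0],
    [0, 0, 0],
  ],
  turn=[
    [0, 0, 0],
    [0, 0, 0],
    [0, 0, 0],
    [0, 0, 0],
    [0, 0, 0],
  ],
  claw=[1, 1, 1, 1, 1],
)

```text
time: 5.03
ee_pos: [0.4944, -0.1293, 0.1446]
ee_rot: [3.135, 0.138, 0.011]
force: [1.5, -3.2, 1.6]
finger_gap: 0.157
grip_force: 23.7
```

Call:
arm_command(
  offset=[
    [0.15, 0, -0.74],
    [0.4, 0, -1.46],
    [0.73, 0, -2.14],
    [1.15, 0, -2.78],
    [1.64, 0, -3.36],
  ],
  turn=[
    [0, 0, 0],
    [0, 0, 0],
    [0, 0, 0],
    [0, 0, 0],
    [0, 0, 0],
  ],
  claw=[1, 1, 1, 1, 1],
)

```text
time: 5.45
ee_pos: [0.51, -0.1276, 0.1781]
ee_rot: [3.135, 0.138, 0.008]
force: [1.9, -5.1, -3.9]
finger_gap: 0.151
grip_force: 19.5
```

Call:
arm_command(
  offset=[
    [0.55, 0, -0.51],
    [1.17, 0, -0.96],
    [1.84, 0, -1.32],
    [2.55, 0, -1.59],
    [3.28, 0, -1.78],
  ],
  turn=[
    [0, 0, 0],
    [0, 0, 0],
    [0, 0, 0],
    [0, 0, 0],
    [0, 0, 0],
  ],
  claw=[1, 1, 1, 1, 1],
)

```text
time: 5.87
ee_pos: [0.5427, -0.1249, 0.1962]
ee_rot: [3.135, 0.138, 0.008]
force: [-0.3, -7.1, -0.6]
finger_gap: 0.149
grip_force: 19.4
```

Call:
arm_command(
  offset=[
    [0.76, 0, -0.09],
    [1.52, 0, -0.09],
    [2.27, 0, 0],
    [3.0, 0, 0.19],
    [3.7, 0, 0.45],
  ],
  turn=[
    [0, 0, 0],
    [0, 0, 0],
    [0, 0, 0],
    [0, 0, 0],
    [0, 0, 0],
  ],
  claw=[1, 1, 1, 1, 1],
)

```text
time: 6.28
ee_pos: [0.5809, -0.1219, 0.1926]
ee_rot: [3.134, 0.138, 0.013]
force: [3.6, -5.0, 12.3]
finger_gap: 0.123
grip_force: 19.5
```

Call:
arm_command(
  offset=[
    [0, 0, 0],
    [0, 0, 0],
    [0, 0, 0],
    [0, 0, -2],
    [0, 0, -5],
  ],
  turn=[
    [0, 0, 0],
    [0, 0, 0],
    [0, 0, 0],
    [0, 0, 0],
    [0, 0, 0],
  ],
  claw=[0.2, 0.2, 0.2, 0.2, 0.2],
)

```text
time: 6.7
ee_pos: [0.5769, -0.1204, 0.2392]
ee_rot: [3.138, 0.138, -0.001]
force: [0.3, 0.6, 0.1]
finger_gap: 0.401
grip_force: 0.0
```

Call:
arm_command(
  offset=[
    [0, -3, -1],
    [0, -6, -2],
    [0, -9, -3],
    [0, -12, -3],
    [0, -16, -3],
  ],
  turn=[
    [0, 0, 0],
    [0, 0, 0],
    [0, 0, 0],
    [0, 0, 0],
    [0, 0, 0],
  ],
  claw=[0.2, 0.2, 0.2, 0.2, 0.2],
)

```text
time: 7.12
ee_pos: [0.5644, 0.0387, 0.2713]
ee_rot: [3.136, 0.136, 0.009]
force: [0.9, -0.5, 0.4]
finger_gap: 0.398
grip_force: 0.0
```

```bash
python3 - <<'E'
from h import *
s=arm.state();print(s["joints"],s["ee_pos"],s["ee_rot"])
for n in("side","top"):
    f=arm.grab_frame(n);np.save(n+"1.npy",f,allow_pickle=True)
    for a,c,p in orange(f):
        z=np.median(p[:,2]);q=p[abs(p[:,2]-z)<.006];print("bar",n,a,c,z,rect(q))
    im=f["image"][150:235,300:410] if n=="top" else f["image"][90:200,240:380]
    cv2.imwrite(f"pics/{n}3.png",cv2.resize(im[...,::-1],(700,540)))
E
```

```text
[-0.03552038  0.36959003  1.44295868 -0.00261892  1.32286623  1.44939243] [0.56438287 0.03873028 0.27131035] [3.13562528 0.13572925 0.00935222]
bar side 3524 [172.11492622  46.34818388] -0.3169559054939104 ((2009.5958251953125, -930.9273071289062), (29.90166473388672, 1066.691650390625), 0.15204092860221863)
bar side 1616 [31.61571782 79.67017327] -0.14672478706665132 ((2012.865966796875, -10.423141479492188), (331.8952941894531, 22.996963500976562), 89.30689239501953)
bar side 71 [113.83098592 102.87323944] -0.4841441866282298 ((2013.7646484375, -401.9639892578125), (94.5069351196289, 15.888906478881836), 83.89154815673828)
bar side 270 [ 12.11481481 138.07407407] -0.36520337671344927 ((2010.9254150390625, 201.79583740234375), (69.7885971069336, 19.306745529174805), 79.03716278076172)
bar side 146 [  6.05479452 166.51369863] -0.49187820624051404 ((2012.532958984375, 290.9994812011719), (71.77218627929688, 11.422435760498047), 89.4843521118164)
bar side 103 [231.49514563 244.47572816] 0.025347351777024962 ((514.9476318359375, 240.64111328125), (81.77786254882812, 19.213289260864258), 17.20328140258789)
bar side 156 [232.21153846 267.01923077] 0.024973594640380847 ((477.910400390625, 292.3403015136719), (112.25440979003906, 19.21112823486328), 22.53978729248047)
bar top 202 [216.52475248 208.88118812] 0.02667517977263134 ((504.4305419921875, 229.792236328125), (118.08036041259766, 21.338132858276367), 22.216251373291016)
bar top 207 [197.66666667 217.38647343] 0.026439631208434955 ((479.50836181640625, 289.7933654785156), (117.95429992675781, 21.76729393005371), 22.505800247192383)
```

View pics/top3.png

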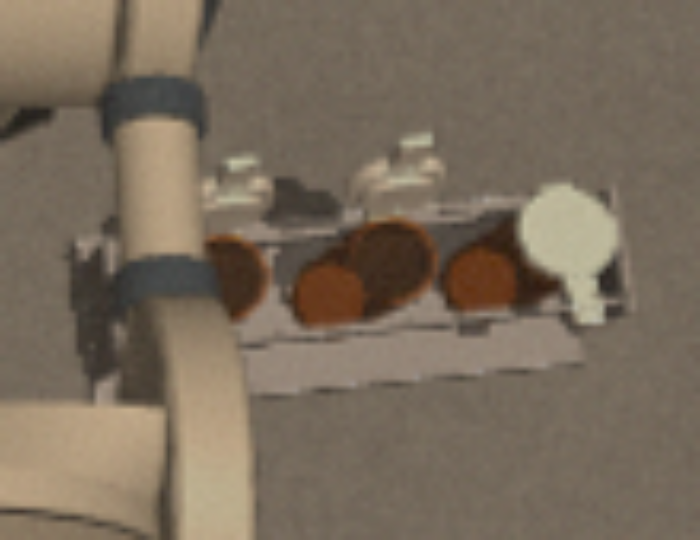

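Both caps stand open. The mouths are at about (395,265) and (235,275) in this crop, and cap0 at (570,235) is still shut-ish. The bars haven't moved. Next is a rough kinematic fit, to plan the wrist path for tipping a bar upright.

```bash
cat > kin.py <<'E'
from h import *
from scipy.optimize import least_squares
S=[([-1.3995,.4942,1.3461,0,1.3025,-.0955],(.1647,-.6025,.2307)),([-.4993,.3756,1.5541,0,1.2123,.982],(.5003,-.2048,.2311)),([-.0355,.3696,1.4430,0,1.3229,1.449],(.5644,.0387,.2713))]
d=[(q[1],q[1]+q[2],np.sqrt(p[0]**2+p[1]**2-.0596**2),p[2]) for q,p in S]
def res(k): return sum([[k[0]+k[1]*np.sin(a)+k[2]*np.sin(b)-r,k[3]+k[1]*np.cos(a)+k[2]*np.cos(b)-z] for a,b,r,z in d],[])
E
python3 - <<'E'
from kin import *
o=least_squares(res,[0,.4,.4,.1]);print(o.x,o.fun)
o=least_squares(lambda k:res([0,*k]),[.4,.4,.1]);print(o.x,o.fun)
E
```

```text
[-0.04295364  0.61149721  0.38843344 -0.20381095] [-0.00024718  0.00039808  0.00774607 -0.00247908 -0.00749888  0.002081  ]
[ 0.59831666  0.34917714 -0.20297269] [-1.38471061e-03  8.49747137e-05  9.10969493e-03 -1.13828721e-04
 -7.42085697e-03  2.88551052e-05]
```

```bash
python3 - <<'E'
from h import *
s=arm.state();print(s["joints"].round(4).tolist(),s["ee_pos"].round(4).tolist(),s["ee_rot"].round(4).tolist())
h=np.radians(22.3);g=np.array([.504+.046*np.cos(h),.2305+.046*np.sin(h),.16])
T=down(22.3)@R.from_rotvec([0,-.35,0]).as_matrix()
p=s["ee_pos"]
seq([(p*.5+g*.5,T),(g,T)])
E
```

```text
[-0.0291, 0.3697, 1.4442, -0.0008, 1.3231, 1.4504] [0.5634, 0.043, 0.2708] [3.1371, 0.1437, 0.007]
[0.07, -10.29, 5.53] [-0.05, -0.352, -0.295] rows>= 4
[4.83, -9.8, 4.13] [-0.0, 0.0, 0.0] rows>= 3
```

Call:
arm_command(
  offset=[
    [0, -2.5, 1.4],
    [0, -5, 2.8],
    [0, -7.5, 4.1],
    [0.1, -10.3, 5.5],
    [0.1, -10.3, 5.5],
  ],
  turn=[
    [-0.012, -0.09, -0.075],
    [-0.025, -0.18, -0.15],
    [-0.038, -0.27, -0.225],
    [-0.05, -0.352, -0.295],
    [-0.05, -0.352, -0.295],
  ],
  claw=[0.2, 0.2, 0.2, 0.2, 0.2],
)

```text
time: 7.63
ee_pos: [0.5557, 0.1451, 0.2108]
ee_rot: [2.967, 0.592, -0.543]
force: [-1.2, -0.3, -1.2]
finger_gap: 0.395
grip_force: 0.0
```

Call:
arm_command(
  offset=[
    [1.6, -3.2, 1.4],
    [3.2, -6.5, 2.8],
    [4.8, -9.8, 4.1],
    [4.8, -9.8, 4.1],
    [4.8, -9.8, 4.1],
  ],
  turn=[
    [0, 0, 0],
    [0, 0, 0],
    [0, 0, 0],
    [0, 0, 0],
    [0, 0, 0],
  ],
  claw=[0.2, 0.2, 0.2, 0.2, 0.2],
)

```text
time: 8.05
ee_pos: [0.5478, 0.2443, 0.159]
ee_rot: [2.97, 0.583, -0.529]
force: [-0.0, -0.6, -0.0]
finger_gap: 0.399
grip_force: 0.0
```

```bash
cat > kin.py <<'E'
from h import *
from scipy.optimize import least_squares
Ry=lambda a:R.from_euler("y",a).as_matrix();Rz=lambda a:R.from_euler("z",a).as_matrix()
lo=np.array([-2.91,-.82,.22,-1.22,.12,-3.08]);hi=np.array([2.91,2.16,2.67,4.37,2.79,3.08])
def fk(q,k):  # k: a1,L2,L3,e(elbow offset),d1,Lt,lat
    a1,L2,L3,e,d1,Lt,lat=k;f=q[1]+q[2]
    w=np.array([a1+L2*np.sin(q[1])+L3*np.sin(f)-e*np.cos(f),lat,d1+L2*np.cos(q[1])+L3*np.cos(f)+e*np.sin(f)])
    M=Rz(q[0])@Ry(f)@Rz(q[3])@Ry(q[4])@Rz(q[5]+np.pi/2)
    return Rz(q[0])@w+M[:,2]*Lt,M
def fit(D,lam=.02):
    k0=np.array([0,.6,.4,0,.2,.3,.06])
    return least_squares(lambda k:np.r_[np.concatenate([fk(q,k)[0]-p for q,p in D]),lam*.1*(k-k0)],k0)
def ik(p,M,q0,k):
    f=lambda q:np.r_[(fk(q,k)[0]-p)*5,R.from_matrix(fk(q,k)[1].T@M).as_rotvec()]
    o=least_squares(f,np.clip(q0,lo+.01,hi-.01),bounds=(lo,hi));return o.x,np.abs(o.fun).max()
D=[([-1.3995,.4942,1.3461,0,1.3025,-.0955],(.1647,-.6025,.2307)),([-.4993,.3756,1.5541,0,1.2123,.982],(.5003,-.2048,.2311)),([-.0291, 0.3697, 1.4442, -0.0008, 1.3231, 1.4504], [0.5634, 0.043, 0.2708])]
E
python3 - <<'E'
from kin import *
s=arm.state();print(s["joints"].round(4).tolist(),s["ee_pos"].round(4).tolist(),s["ee_rot"].round(4).tolist())
D.append((s["joints"],s["ee_pos"]))
o=fit(D);print(o.x.round(3),o.fun[:12].round(4))
M=fk(s["joints"],o.x)[1];print(R.from_matrix(M.T@rot(s["ee_rot"])).as_rotvec())
E
```

```text
[0.3314, 0.7078, 1.1942, -0.0205, 1.592, 1.5179] [0.5478, 0.2443, 0.159] [2.9703, 0.5828, -0.5294]
[ 0.     0.597  0.384 -0.118  0.256  0.335  0.06 ] [ 0.0001 -0.     -0.     -0.0001 -0.0001 -0.     -0.      0.      0.
 -0.      0.      0.    ]
[ 7.81591472e-16  1.87445129e-16 -2.83116552e-16]
```

```bash
cat >> kin.py <<'E'
D.append(([0.3314,0.7078,1.1942,-0.0205,1.592,1.5179],[0.5478,0.2443,0.159]))
K=fit(D).x
def grasp(c,h,t,g=.046,z=.0225):
    a=np.radians(h);return np.array([c[0]+g*np.cos(a),c[1]+g*np.sin(a),z]),down(h)@Ry(-t)
def final(h,t,mouth,hz,zt=.155,g=.046,zb=.020,zg=.0225):
    # tool orientation with bar upright, tool heading hz; TCP so that the bar is on the tube axis
    a=np.radians(hz);f=np.array([np.cos(a),np.sin(a),0]);u=np.array([0,0,1.])
    M=np.c_[u,np.cross(f,u),f]@Ry(-t)   # t=0: x up, z forward
    pg,Mg=grasp((0,0),h,t,g,zg);rc=Mg.T@(np.array([0,0,zb])-pg)
    d=M@rc;p=np.array([mouth[0]-d[0],mouth[1]-d[1],zt]);return p,M
E
python3 - <<'E'
from kin import *
print(K.round(3))
for t in(0,.2,.35,.5):
    print("t",t,"pg",final(22.3,t,(0,0),5)[1].round(2)[:,2])
    for v in(-.249,-.1705):
        m=W(.517,v,.138)
        for hz in(-30,-15,5,20,40):
            best=None
            for q4 in(0,.8,1.57,2.4,3.1,3.8):
              for q6 in(-1.8,0,1.5):
                q,e=ik(*final(22.3,t,m,hz),[np.arctan2(m[1],m[0]),-.3,2,q4,.6,q6],K)
                if best is None or e<best[1]-1e-4: best=(q,e)
            print(v,hz,best[0].round(2).tolist(),round(best[1],4))
E
```

```text
[ 0.     0.596  0.384 -0.118  0.257  0.335  0.06 ]
t 0 pg [1.   0.09 0.  ]
-0.249 -30 [-0.38, 1.41, 2.49, 3.33, 2.32, -1.44] 0.0
-0.249 -15 [-0.75, 1.44, 2.51, 2.49, 2.26, -2.03] 0.0
-0.249 5 [-1.05, 1.22, 2.33, 1.97, 1.73, -1.94] 0.0
-0.249 20 [-1.12, 1.1, 2.13, 1.67, 1.58, -1.65] 0.0
-0.249 40 [-1.1, 1.04, 1.84, 1.35, 1.63, -1.32] 0.0
-0.1705 -30 [-0.07, 1.43, 2.51, 3.75, 2.27, -1.15] 0.0
-0.1705 -15 [-0.47, 1.64, 2.62, 2.69, 2.64, -1.98] 0.0
-0.1705 5 [-0.92, 1.4, 2.49, 2.01, 1.95, -2.24] 0.0
-0.1705 20 [-1.03, 1.19, 2.29, 1.75, 1.63, -1.9] 0.0
-0.1705 40 [-1.04, 1.06, 2.0, 1.41, 1.58, -1.5] 0.0
t 0.2 pg [ 0.98  0.09 -0.2 ]
-0.249 -30 [-0.39, 1.19, 2.53, 3.28, 1.94, -1.49] 0.0
-0.249 -15 [-0.74, 1.21, 2.55, 2.64, 1.92, -1.86] 0.0
-0.249 5 [-1.03, 1.02, 2.35, 2.05, 1.48, -1.78] 0.0
-0.249 20 [-1.1, 0.93, 2.15, 1.68, 1.36, -1.51] 0.0
-0.249 40 [-1.09, 0.91, 1.86, 1.3, 1.46, -1.21] 0.0
-0.1705 -30 [-0.08, 1.21, 2.55, 3.61, 1.93, -1.3] 0.0
-0.1705 -15 [-0.46, 1.4, 2.67, 2.89, 2.28, -1.78] 0.0188
-0.1705 5 [-0.89, 1.19, 2.53, 2.18, 1.7, -2.04] 0.0
-0.1705 20 [-1.01, 1.0, 2.32, 1.81, 1.
[... 487 characters left out ...]
5, 0.97, 2.5, 2.27, 1.42, -1.84] 0.0
-0.1705 20 [-0.97, 0.85, 2.31, 1.83, 1.22, -1.58] 0.0
-0.1705 40 [-0.99, 0.8, 2.03, 1.35, 1.27, -1.25] 0.0
t 0.5 pg [ 0.87  0.08 -0.48]
-0.249 -30 [-0.4, 0.74, 2.42, 3.26, 1.08, -1.57] 0.0
-0.249 -15 [-0.68, 0.74, 2.43, 2.73, 1.1, -1.58] 0.0
-0.249 5 [-0.94, 0.7, 2.29, 2.03, 0.99, -1.41] 0.0
-0.249 20 [-1.02, 0.69, 2.12, 1.58, 1.03, -1.19] 0.0
-0.249 40 [-1.02, 0.72, 1.86, 1.17, 1.23, -0.98] 0.0
-0.1705 -30 [-0.13, 0.75, 2.45, 3.52, 1.12, -1.55] 0.0
-0.1705 -15 [-0.44, 0.8, 2.53, 2.98, 1.26, -1.61] 0.0
-0.1705 5 [-0.79, 0.75, 2.43, 2.28, 1.1, -1.6] 0.0
-0.1705 20 [-0.91, 0.7, 2.27, 1.79, 1.03, -1.38] 0.0
-0.1705 40 [-0.94, 0.7, 2.02, 1.29, 1.15, -1.1] 0.0
```

```bash
python3 - <<'E'
from kin import *
p,M=grasp((.504,.2312),22.3,.35,z=.0215)
seq([(p+[0,0,.03],M),(p,M)])
E
```

```text
[3.76, -0.46, 10.07] [0.001, 0.003, -0.002] rows>= 3
[1.03, -0.0, 2.81] [-0.0, -0.0, 0.0] rows>= 1
```

Call:
arm_command(
  offset=[
    [1, -0.1, 2.7],
    [2, -0.3, 5.4],
    [3.2, -0.4, 8.5],
    [3.8, -0.5, 10.1],
    [3.8, -0.5, 10.1],
  ],
  turn=[
    [0, 0, 0],
    [0, 0.003, 0],
    [0, 0.003, 0],
    [0, 0.003, -0.002],
    [0, 0.003, -0.002],
  ],
  claw=[0.1, 0.1, 0.1, 0.1, 0.1],
)

```text
time: 8.47
ee_pos: [0.5465, 0.2464, 0.0494]
ee_rot: [2.971, 0.581, -0.529]
force: [-0.9, -0.6, -1.2]
finger_gap: 0.45
grip_force: 0.0
```

Call:
arm_command(
  offset=[
    [0.3, 0, 0.9],
    [0.6, 0, 1.7],
    [0.85, 0, 2.4],
    [1.03, 0, 2.81],
    [1.03, 0, 2.81],
  ],
  turn=[
    [0, 0, 0],
    [0, 0, 0],
    [0, 0, 0],
    [0, 0, 0],
    [0, 0, 0],
  ],
  claw=[0.1, 0.1, 0.1, 0.1, 0.1],
)

```text
time: 8.88
ee_pos: [0.5481, 0.248, 0.0218]
ee_rot: [2.973, 0.583, -0.522]
force: [-1.7, 0.2, 0.6]
finger_gap: 0.451
grip_force: 0.0
```

Call:
arm_command(
  offset=[
    [0, 0, 0],
    [0, 0, 0],
    [0, 0, 0],
    [0, 0, 0],
    [0, 0, 0],
  ],
  turn=[
    [0, 0, 0],
    [0, 0, 0],
    [0, 0, 0],
    [0, 0, 0],
    [0, 0, 0],
  ],
  claw=[1, 1, 1, 1, 1],
  newtons=80,
)

```text
time: 9.3
ee_pos: [0.5487, 0.2483, 0.0229]
ee_rot: [2.973, 0.583, -0.52]
force: [0.1, 0.3, 7.1]
finger_gap: 0.243
grip_force: 79.0
```

```bash
python3 - <<'E'
from kin import *
s=arm.state();print(s["joints"].round(3),s["ee_pos"],s["force"],s["finger_gap"]*85,s["grip_force"])
E
```

```text
[ 0.336  0.862  1.278 -0.019  1.347  1.527] [0.54866024 0.24830777 0.02294983] [0.0655073  0.29312562 7.08693888] 20.685914289375205 78.95078659057617
```

Call:
arm_command(
  offset=[
    [-0.2, 0, -0.5],
    [-0.5, 0, -1.4],
    [-1, 0, -2.8],
    [-2, 0, -5.6],
    [-2, 0, -5.6],
  ],
  turn=[
    [0, 0, 0],
    [0, 0, 0],
    [0, 0, 0],
    [0, 0, 0],
    [0, 0, 0],
  ],
  claw=[1, 1, 1, 1, 1],
)

```text
time: 9.72
ee_pos: [0.5507, 0.2491, 0.0874]
ee_rot: [2.976, 0.583, -0.511]
force: [1.2, 0.1, 0.1]
finger_gap: 0.244
grip_force: 78.5
```

Call:
arm_command(
  offset=[
    [-1.2, 0, -3.3],
    [-2.4, 0, -6.6],
    [-3.6, 0, -9.9],
    [-4.8, 0, -13.2],
    [-6, 0, -16.5],
  ],
  turn=[
    [0, 0, 0],
    [0, 0, 0],
    [0, 0, 0],
    [0, 0, 0],
    [0, 0, 0],
  ],
  claw=[1, 1, 1, 1, 1],
)

```text
time: 10.13
ee_pos: [0.5478, 0.2483, 0.2606]
ee_rot: [2.974, 0.583, -0.519]
force: [0.2, 1.7, -0.4]
finger_gap: 0.239
grip_force: 78.6
```

```bash
cat >> kin.py <<'E'
def jpath(q0,q1,step=.115,show=True):
    n=200;T=np.linspace(0,1,n);F=[fk(q0+(q1-q0)*t,K) for t in T]
    out=[0];lp,lM=F[0]
    for i in range(1,n):
        if np.linalg.norm(F[i][0]-lp)>.033 or np.linalg.norm(R.from_matrix(lM.T@F[i][1]).as_rotvec())>step or np.abs((q1-q0)*(T[i]-T[out[-1]])).max()>.1:
            out.append(i);lp,lM=F[i]
    if out[-1]!=n-1: out.append(n-1)
    return [F[i] for i in out[1:]]
def calls(poses,N=5):  # print rows, 5 per call
    s=arm.state();p0,R0=s["ee_pos"],rot(s["ee_rot"])
    for i in range(0,len(poses),N):
        O=[];
        for p,M in poses[i:i+N]:
            o,t=rel(p,M,p0,R0);O.append((o,t))
        print([o.round(1).tolist() for o,t in O],[t.round(2).tolist() for o,t in O])
        o,t=O[-1][0].round(1),O[-1][1].round(2);p0=p0+R0@(o/100);R0=R0@R.from_rotvec(t).as_matrix()
    print("end",p0.round(4))
E
python3 - <<'E'
from kin import *
s=arm.state();q0=s["joints"];print(q0.round(3),s["ee_pos"],s["finger_gap"]*85,s["grip_force"],(fk(q0,K)[0]-s["ee_pos"]).round(4))
m=W(.517,-.249,0)
pf,Mf=final(22.3,.35,m,20,zt=.30,zg=.0225)
q1,e=ik(pf,Mf,[-1.07,.81,2.14,1.65,1.2,-1.37],K);print(q1.round(3),e)
P=jpath(q0,q1);print(len(P))
rc=grasp((0,0),22.3,.35)[1].T@(-np.array([.106*np.cos(np.radians(22.3)),.106*np.sin(np.radians(22.3)),0]))
for p,M in P[::2]: print(p.round(3),"z-axis",M[:,2].round(2),"bar low end",(p+M@rc).round(3))
calls(P)
f=arm.grab_frame("side");cv2.imwrite("pics/s4.png",cv2.resize(f["image"][:,130:400,::-1],(420,600)))
E
```

```text
[ 0.336  0.62   1.08  -0.019  1.787  1.519] [0.54780446 0.24826929 0.26063502] 20.284633322952697 78.60589742660522 [ 0.      0.0001 -0.    ]
[-1.069  0.445  2.067  1.478  1.201 -0.897] 1.0418948263881384e-09
23
[0.544 0.231 0.252] z-axis [-0.35 -0.05 -0.94] bar low end [0.447 0.188 0.251]
[0.535 0.2   0.238] z-axis [-0.39  0.13 -0.91] bar low end [0.44  0.154 0.232]
[0.529 0.174 0.232] z-axis [-0.38  0.31 -0.87] bar low end [0.435 0.129 0.215]
[0.527 0.151 0.232] z-axis [-0.32  0.48 -0.82] bar low end [0.435 0.11  0.2  ]
[0.531 0.126 0.237] z-axis [-0.21  0.62 -0.75] bar low end [0.441 0.095 0.188]
[0.538 0.097 0.246] z-axis [-0.06  0.73 -0.68] bar low end [0.456 0.08  0.181]
[0.548 0.061 0.257] z-axis [ 0.12  0.79 -0.6 ] bar low end [0.478 0.057 0.178]
[0.558 0.016 0.269] z-axis [ 0.32  0.79 -0.53] bar low end [0.503 0.024 0.179]
[ 0.564 -0.037  0.281] z-axis [ 0.51  0.72 -0.46] bar low end [ 0.527 -0.023  0.183]
[ 0.562 -0.099  0.291] z-axis [ 0.69  0.6  -0.4 ] bar low end [ 0.542 -0.085  0.188]
[ 0.548 -0.166  0.298] z-axis [ 0.83  0.43 -0.36] bar low end [ 0.543 -0.16   0.192]
[
[... 339 characters left out ...]
-2.7, 3.6, -2.0], [-3.3, 4.6, -2.9]] [[0.06, 0.06, -0.05], [0.12, 0.14, -0.1], [0.17, 0.23, -0.13], [0.2, 0.32, -0.17], [0.22, 0.42, -0.2]]
[[-0.2, 0.8, -1.4], [-0.5, 1.7, -3.0], [-0.8, 2.6, -4.8], [-1.2, 3.7, -6.8], [-1.8, 4.8, -8.9]] [[0.0, 0.1, -0.04], [-0.01, 0.2, -0.08], [-0.03, 0.3, -0.11], [-0.07, 0.4, -0.14], [-0.13, 0.5, -0.16]]
[[0.1, 1.5, -2.2], [0.1, 3.0, -4.6], [-0.1, 4.5, -7.2], [-0.6, 6.0, -10.0], [-1.4, 7.4, -13.0]] [[-0.06, 0.08, -0.04], [-0.14, 0.16, -0.07], [-0.22, 0.23, -0.1], [-0.32, 0.29, -0.12], [-0.42, 0.34, -0.14]]
[[-0.3, 2.4, -2.5], [-0.8, 4.6, -5.3], [-0.9, 4.9, -5.6]] [[-0.11, 0.03, -0.04], [-0.22, 0.05, -0.06], [-0.23, 0.05, -0.07]]
end [ 0.5348 -0.2036  0.2999]
```

View pics/s4.png

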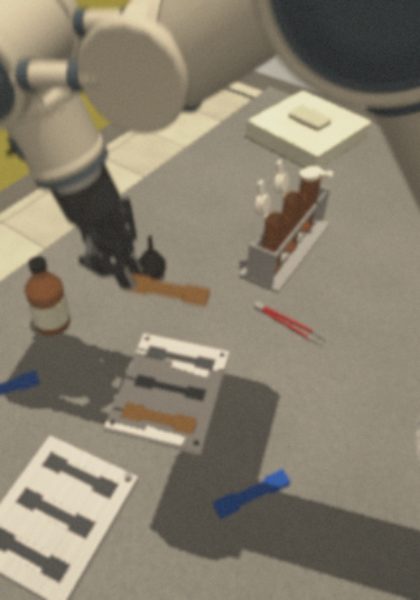

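The bar is held by its far end, with the rest reaching from about (130,285) to (205,297). I'll raise the path so the bar's low end clears the open caps.

```bash
python3 - <<'E'
from kin import *
s=arm.state();q0=s["joints"]
m=W(.517,-.249,0)
pf,Mf=final(22.3,.35,m,20,zt=.36,zg=.0225)
q1,e=ik(pf,Mf,[-1.07,.5,2.1,1.5,1.2,-.9],K);print(q1.round(3),e)
P=jpath(q0,q1)
rc=grasp((0,0),22.3,.35)[1].T@(-np.array([.106*np.cos(np.radians(22.3)),.106*np.sin(np.radians(22.3)),0]))
for p,M in P[-8:]: print(p.round(3),"bar low end",(p+M@rc).round(3))
calls(P)
E
```

```text
[-1.069  0.318  2.002  1.407  1.226 -0.694] 1.0879174559949472e-14
[ 0.562 -0.019  0.318] bar low end [ 0.514 -0.011  0.224]
[ 0.563 -0.046  0.326] bar low end [ 0.524 -0.035  0.228]
[ 0.563 -0.074  0.334] bar low end [ 0.532 -0.062  0.233]
[ 0.56  -0.104  0.341] bar low end [ 0.538 -0.093  0.238]
[ 0.555 -0.135  0.348] bar low end [ 0.541 -0.126  0.243]
[ 0.547 -0.167  0.354] bar low end [ 0.54  -0.162  0.248]
[ 0.536 -0.2    0.359] bar low end [ 0.535 -0.2    0.253]
[ 0.534 -0.204  0.36 ] bar low end [ 0.534 -0.204  0.254]
[[-0.7, 1.6, 0.8], [-1.4, 3.0, 1.5], [-2.2, 4.4, 2.0], [-2.9, 5.7, 2.4], [-3.5, 6.9, 2.6]] [[0.08, 0.01, -0.05], [0.17, 0.02, -0.1], [0.25, 0.06, -0.15], [0.32, 0.1, -0.19], [0.4, 0.15, -0.22]]
[[-0.8, 1.0, -0.5], [-1.6, 1.9, -1.1], [-2.3, 2.8, -1.8], [-3.0, 3.8, -2.7], [-3.6, 4.8, -3.8]] [[0.06, 0.07, -0.05], [0.11, 0.14, -0.08], [0.15, 0.22, -0.12], [0.18, 0.31, -0.15], [0.2, 0.4, -0.18]]
[[-0.3, 0.8, -1.5], [-0.6, 1.7, -3.2], [-1.0, 2.6, -5.0], [-1.4, 3.6, -7.0], [-2.0, 4.7, -9.1]] [[0.01, 0.1, -0.03], [-0.0, 0.2, -0.06], [-0.02, 0.29, -0.09], [-0.06, 0.39, -0.11], [-0.1, 0.48, -0.14]]
[[0.2, 1.3, -2.2], [0.3, 2.7, -4.6], [0.1, 4.0, -7.2], [-0.2, 5.4, -10.0], [-0.8, 6.7, -12.8]] [[-0.06, 0.08, -0.03], [-0.13, 0.16, -0.06], [-0.21, 0.24, -0.08], [-0.29, 0.3, -0.11], [-0.39, 0.35, -0.14]]
[[-0.1, 2.3, -2.5], [-0.4, 4.5, -5.2], [-0.4, 4.7, -5.6]] [[-0.1, 0.05, -0.02], [-0.21, 0.08, -0.05], [-0.22, 0.08, -0.06]]
end [ 0.534  -0.2038  0.3604]
```

Call:
arm_command(
  offset=[
    [-0.7, 1.6, 0.8],
    [-1.4, 3.0, 1.5],
    [-2.2, 4.4, 2.0],
    [-2.9, 5.7, 2.4],
    [-3.5, 6.9, 2.6],
  ],
  turn=[
    [0.08, 0.01, -0.05],
    [0.17, 0.02, -0.1],
    [0.25, 0.06, -0.15],
    [0.32, 0.1, -0.19],
    [0.4, 0.15, -0.22],
  ],
  claw=[1, 1, 1, 1, 1],
)

```text
time: 10.6
ee_pos: [0.5355, 0.168, 0.246]
ee_rot: [-2.63, -0.728, 0.371]
force: [0.5, 0.1, -0.7]
finger_gap: 0.239
grip_force: 78.6
```

Call:
arm_command(
  offset=[
    [-0.8, 1.0, -0.5],
    [-1.6, 1.9, -1.1],
    [-2.3, 2.8, -1.8],
    [-3.0, 3.8, -2.7],
    [-3.6, 4.8, -3.8],
  ],
  turn=[
    [0.06, 0.07, -0.05],
    [0.11, 0.14, -0.08],
    [0.15, 0.22, -0.12],
    [0.18, 0.31, -0.15],
    [0.2, 0.4, -0.18],
  ],
  claw=[1, 1, 1, 1, 1],
)

```text
time: 11.02
ee_pos: [0.5398, 0.0993, 0.2648]
ee_rot: [-2.326, -0.737, -0.13]
force: [-0.7, 0.1, 0.3]
finger_gap: 0.242
grip_force: 78.5
```

Call:
arm_command(
  offset=[
    [-0.3, 0.8, -1.5],
    [-0.6, 1.7, -3.2],
    [-1.0, 2.6, -5.0],
    [-1.4, 3.6, -7.0],
    [-2.0, 4.7, -9.1],
  ],
  turn=[
    [0.01, 0.1, -0.03],
    [0, 0.2, -0.06],
    [-0.02, 0.29, -0.09],
    [-0.06, 0.39, -0.11],
    [-0.1, 0.48, -0.14],
  ],
  claw=[1, 1, 1, 1, 1],
)

```text
time: 11.43
ee_pos: [0.5585, 0.0031, 0.3014]
ee_rot: [-2.207, -0.654, -0.774]
force: [0.2, -0.3, 0.1]
finger_gap: 0.238
grip_force: 78.6
```

Call:
arm_command(
  offset=[
    [0.2, 1.3, -2.2],
    [0.3, 2.7, -4.6],
    [0.1, 4.0, -7.2],
    [-0.2, 5.4, -10.0],
    [-0.8, 6.7, -12.8],
  ],
  turn=[
    [-0.06, 0.08, -0.03],
    [-0.13, 0.16, -0.06],
    [-0.21, 0.24, -0.08],
    [-0.29, 0.3, -0.11],
    [-0.39, 0.35, -0.14],
  ],
  claw=[1, 1, 1, 1, 1],
)

```text
time: 11.85
ee_pos: [0.5535, -0.1371, 0.3401]
ee_rot: [-2.298, -0.518, -1.422]
force: [0.5, -0.1, 0.3]
finger_gap: 0.242
grip_force: 78.6
```

Call:
arm_command(
  offset=[
    [-0.1, 2.3, -2.5],
    [-0.4, 4.5, -5.2],
    [-0.4, 4.7, -5.6],
    [-0.4, 4.7, -5.6],
    [-0.4, 4.7, -5.6],
  ],
  turn=[
    [-0.1, 0.05, -0.02],
    [-0.21, 0.08, -0.05],
    [-0.22, 0.08, -0.06],
    [-0.22, 0.08, -0.06],
    [-0.22, 0.08, -0.06],
  ],
  claw=[1, 1, 1, 1, 1],
)

```text
time: 12.27
ee_pos: [0.5333, -0.2039, 0.3525]
ee_rot: [-2.397, -0.43, -1.658]
force: [-0.4, -0.4, 0.3]
finger_gap: 0.243
grip_force: 78.7
```

```bash
cat >> kin.py <<'E'
def bars(n,zlo=.0,zhi=.5,save=None):
    f=arm.grab_frame(n);hsv=cv2.cvtColor(f["image"],cv2.COLOR_RGB2HSV);P=cloud(f)
    m=(cv2.inRange(hsv,(8,140,90),(25,255,255))>0)&(P[...,2]>zlo)&(P[...,2]<zhi)&(P[...,0]<.75)&(P[...,0]>.3)&(abs(P[...,1])<.45)
    k,l,st,c=cv2.connectedComponentsWithStats(m.astype(np.uint8));o=[]
    for i in range(1,k):
        if st[i,4]>40:
            q=P[l==i];cen=q.mean(0);d=np.linalg.svd(q-cen,full_matrices=False)[2][0]
            o.append(q);print(n,st[i,4],c[i].round(),cen.round(4),"axis",(d*np.sign(d[2]+1e-9)).round(3),"z",q[:,2].min().round(3),q[:,2].max().round(3))
    if save: cv2.imwrite(save,f["image"][...,::-1])
    return o
E
python3 - <<'E'
from kin import *
s=arm.state();print(s["joints"].round(3),s["ee_pos"],s["ee_rot"],s["finger_gap"]*85,s["grip_force"])
pf,Mf=final(22.3,.35,W(.517,-.249,0),20,zt=.36);print(rel(pf,Mf))
bars("top");bars("side",save="pics/s5.png")
E
```

```text
[-1.07   0.327  2.007  1.401  1.218 -0.71 ] [ 0.5332628  -0.20385402  0.35250745] [-2.39657124 -0.43009826 -1.65815118] 20.693482828944077 78.7224805355072
(array([ 0.74,  0.04, -0.17]), array([-0.001,  0.011,  0.005]))
top 57 [384. 175.] [ 0.5373 -0.2042  0.3571] axis [-0.198  0.279  0.94 ] z 0.0 0.367
top 76 [375. 194.] [ 0.5342 -0.2642  0.0686] axis [-0.036  0.018  0.999] z 0.024 0.119
top 82 [351. 196.] [ 0.5259 -0.1874  0.0817] axis [-0.036 -0.011  0.999] z 0.03 0.139
top 84 [328. 198.] [ 0.521  -0.1141  0.0834] axis [-0.142  0.133  0.981] z 0.007 0.141
top 214 [198. 217.] [0.4784 0.2893 0.0265] axis [-0.927 -0.375  0.001] z 0.021 0.034
side 70 [326.  80.] [ 0.5315 -0.194   0.2982] axis [0.022 0.01  1.   ] z 0.248 0.346
side 266 [232. 267.] [0.4769 0.2921 0.0251] axis [0.926 0.378 0.001] z 0.021 0.029
```

View pics/s5.png

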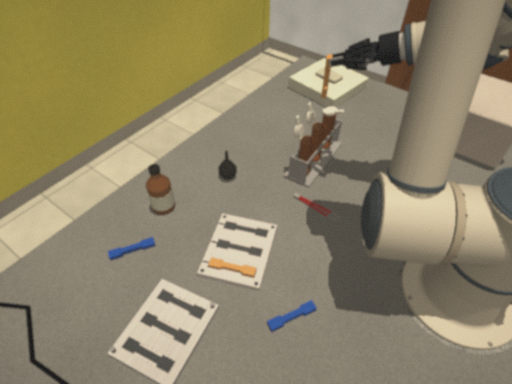

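The bar hangs upright at about (327,75), over the middle tube. I'll check the mouth position from the earlier top view before lowering.

```bash
cat >> kin.py <<'E'
def ray(f,u,v,z):
    Km=f["camera_matrix"];d=rot(f["attitude"])@np.array([(u-Km[0,2])/Km[0,0],-(v-Km[1,2])/Km[1,1],-1]);e=np.array(f["eye"]);return e+d*(z-e[2])/d[2]
E
python3 - <<'E'
from kin import *
f=np.load("top1.npy",allow_pickle=True).item();g=f["image"][170:212,340:390]
G=cv2.resize(g,None,fx=8,fy=8,interpolation=cv2.INTER_CUBIC)
hsv=cv2.cvtColor(G,cv2.COLOR_RGB2HSV);print(G[int(21.7*8),int(22*8)],hsv[int(21.7*8),int(22*8)])
m=((hsv[...,2]<105)&(hsv[...,1]>95)).astype(np.uint8)
k,l,st,c=cv2.connectedComponentsWithStats(m);i=1+st[1:,4].argmax()
cn=cv2.findContours((l==i).astype(np.uint8),0,1)[0][0];print(st[i],c[i]/8+[340,170])
(x,y),r=cv2.minEnclosingCircle(cn);print(ray(f,x/8+340-.44,y/8+170-.44,.138),r/8)
e=cv2.fitEllipse(cn);print(e);print(ray(f,e[0][0]/8+340-.44,e[0][1]/8+170-.44,.138))
V=G.copy();cv2.drawContours(V,[cn],-1,(0,255,0),1);cv2.imwrite("pics/m.png",V[...,::-1])
pf,Mf=final(22.3,.35,W(.517,-.249,0),20,zt=.156)
s=arm.state();p=s["ee_pos"];seq([(p*.15/.2+pf*.05/.2,Mf),(pf,Mf)])
E
```

```text
[65 47 33] [ 13 126  65]
[   43   115   342   137 23588] [365.65668984 192.81723758]
[ 0.51846565 -0.21762702  0.138     ] 21.365234375
((198.30763244628906, 184.17575073242188), (116.94066619873047, 346.0087585449219), 87.10112762451172)
[ 0.52776154 -0.21269072  0.138     ]
[-4.58, -0.0, 1.74] [-0.002, 0.011, 0.006] rows>= 2
[-13.81, 0.06, 5.09] [-0.0, 0.0, -0.0] rows>= 4
```

View pics/m.png

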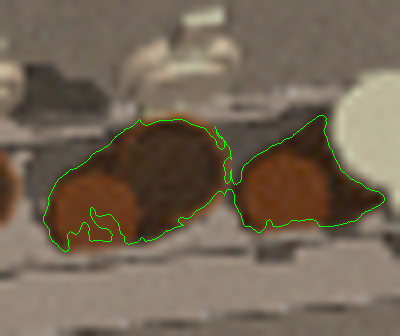

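The mouth's rim circle sits at about (173,163) in the crop, 100 px across, which matches the 36 mm bore.

```bash
python3 - <<'E'
from kin import *
f=np.load("top1.npy",allow_pickle=True).item()
print(ray(f,340+173/8-.44,170+163/8-.44,.138),W(.517,-.249,.138),W(.517,-.1705,.138))
E
```

```text
[ 0.53582337 -0.20394878  0.138     ] [ 0.53673444 -0.20299296  0.138     ] [ 0.52989271 -0.12479168  0.138     ]
```

Call:
arm_command(
  offset=[
    [-2.3, 0, 0.9],
    [-4.6, 0, 1.7],
    [-4.6, 0, 1.7],
  ],
  turn=[
    [0, 0.011, 0.006],
    [0, 0.011, 0.006],
    [0, 0.011, 0.006],
  ],
  claw=[1, 1, 1],
)

```text
time: 12.62
ee_pos: [0.5331, -0.2032, 0.2997]
ee_rot: [-2.384, -0.418, -1.663]
force: [0.7, 0.3, -0.1]
finger_gap: 0.242
grip_force: 78.7
```

Call:
arm_command(
  offset=[
    [-2, 0, 0.7],
    [-4, 0, 1.5],
    [-5.8, 0, 2.1],
    [-7.5, 0, 2.8],
    [-7.5, 0, 2.8],
  ],
  turn=[
    [0, 0, 0],
    [0, 0, 0],
    [0, 0, 0],
    [0, 0, 0],
    [0, 0, 0],
  ],
  claw=[1, 1, 1, 1, 1],
)

```text
time: 13.03
ee_pos: [0.5339, -0.2036, 0.2211]
ee_rot: [-2.384, -0.418, -1.665]
force: [-0.1, 0.2, 1.3]
finger_gap: 0.239
grip_force: 78.7
```

```bash
python3 - <<'E'
from kin import *
pf,Mf=final(22.3,.35,W(.5165,-.2495,0),20,zt=.156)
s=arm.state();print(s["ee_pos"],s["force"],s["finger_gap"]);seq([(pf,Mf)])
bars("top",.1);o=bars("side",.1,save="pics/s6.png");im=cv2.imread("pics/s6.png");cv2.imwrite("pics/s6c.png",cv2.resize(im[40:190,260:400],(560,600)))
E
```

```text
[ 0.53390291 -0.20361658  0.22112035] [-0.06864184  0.24957837  1.29272342] 0.23925920047807597
[-6.12, 0.1, 2.21] [-0.003, 0.001, -0.004] rows>= 2
top 41 [369. 184.] [ 0.5362 -0.2022  0.2326] axis [-0.34   0.937  0.08 ] z 0.227 0.237
top 43 [356. 193.] [ 0.5279 -0.1895  0.1291] axis [ 0.16  -0.163  0.973] z 0.102 0.151
side 78 [319. 124.] [ 0.5328 -0.1971  0.1478] axis [-0.103  0.381  0.919] z 0.104 0.188
```

View pics/s6c.png

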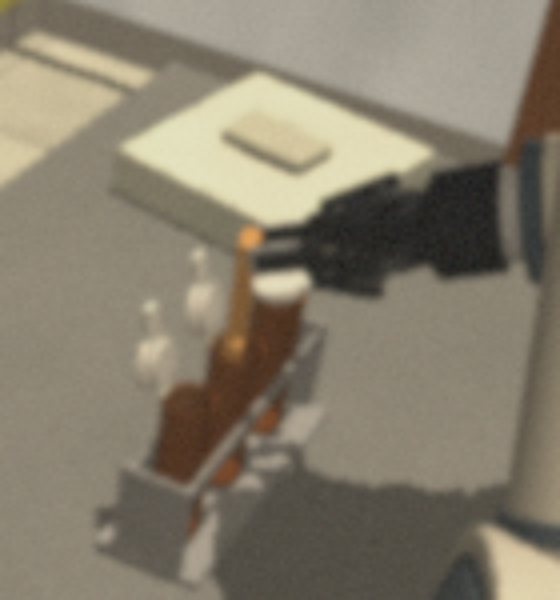

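The bar's lower end is in the middle tube's mouth, around (235,345). I'll lower the rest and release.

Call:
arm_command(
  offset=[
    [-1.5, 0, 0.5],
    [-3, 0.1, 1.1],
    [-4.5, 0.1, 1.6],
    [-6, 0.1, 2.2],
    [-6, 0.1, 2.2],
  ],
  turn=[
    [0, 0, 0],
    [0, 0, 0],
    [0, 0, 0],
    [0, 0, 0],
    [0, 0, 0],
  ],
  claw=[1, 1, 1, 1, 1],
)

```text
time: 13.55
ee_pos: [0.5342, -0.2052, 0.1584]
ee_rot: [-2.385, -0.419, -1.668]
force: [1.2, 0.1, 0.5]
finger_gap: 0.244
grip_force: 78.7
```

Call:
arm_command(
  offset=[
    [0, 0, 0],
    [0, 0, 0],
    [0, 0, 0],
    [0, 0, 0],
    [0, 0, 0],
  ],
  turn=[
    [0, 0, 0],
    [0, 0, 0],
    [0, 0, 0],
    [0, 0, 0],
    [0, 0, 0],
  ],
  claw=[0.2, 0.2, 0.2, 0.2, 0.2],
)

```text
time: 13.97
ee_pos: [0.5339, -0.2051, 0.1596]
ee_rot: [-2.386, -0.42, -1.669]
force: [-0.3, 0.0, -0.8]
finger_gap: 0.398
grip_force: 0.0
```

```bash
python3 - <<'E'
from kin import *
s=arm.state();print(s["joints"].round(3),s["ee_pos"],s["force"],s["finger_gap"])
bars("top",.1);o=bars("side",.1)
E
```

```text
[-1.073  0.794  2.143  1.643  1.198 -1.353] [ 0.533896   -0.20507975  0.15958941] [-0.29018656  0.04234159 -0.82933387] 0.3979023803679416
```

Call:
arm_command(
  offset=[
    [3.5, 0, -1.3],
    [7.2, 0, -2.7],
    [10.9, 0, -4],
    [14.6, 0, -5.4],
    [18.4, 0, -6.8],
  ],
  turn=[
    [0, 0, 0],
    [0, 0, 0],
    [0, 0, 0],
    [0, 0, 0],
    [0, 0, 0],
  ],
  claw=[0.1, 0.1, 0.1, 0.1, 0.1],
)

```text
time: 14.48
ee_pos: [0.5328, -0.2049, 0.3567]
ee_rot: [-2.387, -0.418, -1.667]
force: [1.0, -2.0, -0.9]
finger_gap: 0.451
grip_force: 0.0
```

```bash
python3 - <<'E'
from kin import *
s=arm.state();q0=s["joints"]
bars("top",.01,.04);bars("side",.01,.04)
f=arm.grab_frame("top")
for a,c,p in orange(f):
    z=np.median(p[:,2]);q=p[abs(p[:,2]-z)<.006];print(a,c,z,rect(q))
cv2.imwrite("pics/t7.png",cv2.resize(f["image"][165:225,305:405,::-1],(790,474)))
pg,Mg=grasp((.4795,.2907),22.3,.35,z=.16)
q1,e=ik(pg,Mg,[.4,.7,1.2,0,1.6,1.5],K);print(q1.round(3),e)
P=jpath(q0,q1);print(len(P))
for p,M in P[::2]: print(p.round(3))
calls(P)
E
```

```text
top 214 [198. 217.] [0.4796 0.2897 0.0269] axis [-0.926 -0.377  0.002] z 0.02 0.034
side 265 [232. 267.] [0.4765 0.292  0.0252] axis [0.925 0.38  0.001] z 0.021 0.03
209 [197.66985646 217.38277512] 0.02662570918690932 ((479.3016662597656, 289.7481689453125), (117.54798889160156, 21.946340560913086), 22.77614974975586)
[0.427 0.713 1.179 0.013 1.599 1.607] 1.7393443403557373e-09
23
[ 0.543 -0.175  0.348]
[ 0.559 -0.108  0.327]
[ 0.564 -0.045  0.305]
[0.561 0.011 0.281]
[0.553 0.061 0.258]
[0.544 0.105 0.235]
[0.535 0.143 0.214]
[0.527 0.177 0.196]
[0.523 0.21  0.181]
[0.522 0.245 0.169]
[0.522 0.283 0.162]
[0.522 0.308 0.16 ]
[[-0.2, -2.6, 2.2], [-0.5, -5.4, 4.4], [-0.9, -8.3, 6.4], [-1.4, -11.2, 8.1], [-2.1, -14.0, 9.6]] [[0.1, -0.03, 0.04], [0.2, -0.08, 0.08], [0.29, -0.14, 0.12], [0.38, -0.2, 0.15], [0.46, -0.28, 0.18]]
[[-0.6, -1.8, 2.6], [-1.4, -3.5, 4.9], [-2.2, -5.1, 7.1], [-3.1, -6.7, 9.1], [-4.0, -8.2, 11.0]] [[0.07, -0.08, 0.04], [0.12, -0.17, 0.08], [0.17, -0.26, 0.11], [0.2, -0.36, 0.14], [0.22, -0.46, 0.16]]
[[-0.2, -0.9, 2.2], [-0.4, -1.7, 4.4], [-0.6, -2.4, 6.4], [-0.8, -3.1, 8.3], [-0.9, -3.8, 10.1]] [[0.01, -0.09, 0.04], [-0.0, -0.19, 0.07], [-0.02, -0.28, 0.1], [-0.05, -0.37, 0.13], [-0.1, -0.45, 0.16]]
[[0.6, -0.9, 1.5], [1.3, -1.8, 2.9], [2.1, -2.7, 4.3], [2.9, -3.7, 5.6], [3.8, -4.8, 6.8]] [[-0.05, -0.08, 0.03], [-0.11, -0.14, 0.06], [-0.18, -0.19, 0.09], [-0.26, -0.24, 0.12], [-0.35, -0.26, 0.16]]
[[1.0, -1.7, 0.3], [2.0, -3.5, 0.6], [2.2, -4.0, 0.6]] [[-0.08, -0.02, 0.03], [-0.17, -0.03, 0.07], [-0.19, -0.02, 0.08]]
end [0.5223 0.3086 0.1602]
```

View pics/t7.png

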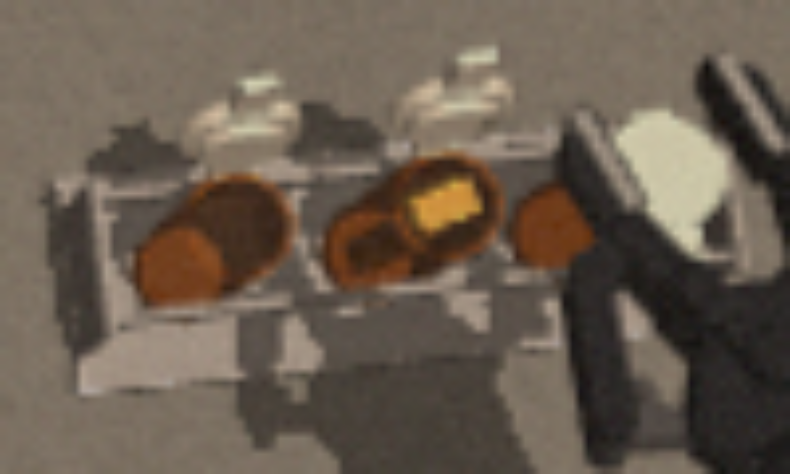

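The first bar stands in the middle tube, with its end at about (445,205). The other mouth, at (240,225), is empty. Next is the second bar.

Call:
arm_command(
  offset=[
    [-0.2, -2.6, 2.2],
    [-0.5, -5.4, 4.4],
    [-0.9, -8.3, 6.4],
    [-1.4, -11.2, 8.1],
    [-2.1, -14.0, 9.6],
  ],
  turn=[
    [0.1, -0.03, 0.04],
    [0.2, -0.08, 0.08],
    [0.29, -0.14, 0.12],
    [0.38, -0.2, 0.15],
    [0.46, -0.28, 0.18],
  ],
  claw=[0.1, 0.1, 0.1, 0.1, 0.1],
)

```text
time: 15.05
ee_pos: [0.563, -0.0441, 0.3008]
ee_rot: [-2.225, -0.544, -1.02]
force: [-0.0, -0.1, -0.2]
finger_gap: 0.446
grip_force: 0.0
```

Call:
arm_command(
  offset=[
    [-0.6, -1.8, 2.6],
    [-1.4, -3.5, 4.9],
    [-2.2, -5.1, 7.1],
    [-3.1, -6.7, 9.1],
    [-4.0, -8.2, 11.0],
  ],
  turn=[
    [0.07, -0.08, 0.04],
    [0.12, -0.17, 0.08],
    [0.17, -0.26, 0.11],
    [0.2, -0.36, 0.14],
    [0.22, -0.46, 0.16],
  ],
  claw=[0.1, 0.1, 0.1, 0.1, 0.1],
)

```text
time: 15.47
ee_pos: [0.5481, 0.0856, 0.2434]
ee_rot: [-2.264, -0.626, -0.342]
force: [-0.3, -0.3, -0.5]
finger_gap: 0.454
grip_force: 0.0
```

Call:
arm_command(
  offset=[
    [-0.2, -0.9, 2.2],
    [-0.4, -1.7, 4.4],
    [-0.6, -2.4, 6.4],
    [-0.8, -3.1, 8.3],
    [-0.9, -3.8, 10.1],
  ],
  turn=[
    [0.01, -0.09, 0.04],
    [0, -0.19, 0.07],
    [-0.02, -0.28, 0.1],
    [-0.05, -0.37, 0.13],
    [-0.1, -0.45, 0.16],
  ],
  claw=[0.1, 0.1, 0.1, 0.1, 0.1],
)

```text
time: 15.88
ee_pos: [0.526, 0.1786, 0.193]
ee_rot: [-2.49, -0.656, 0.227]
force: [-0.1, -0.3, 1.2]
finger_gap: 0.451
grip_force: 0.0
```

Call:
arm_command(
  offset=[
    [0.6, -0.9, 1.5],
    [1.3, -1.8, 2.9],
    [2.1, -2.7, 4.3],
    [2.9, -3.7, 5.6],
    [3.8, -4.8, 6.8],
  ],
  turn=[
    [-0.05, -0.08, 0.03],
    [-0.11, -0.14, 0.06],
    [-0.18, -0.19, 0.09],
    [-0.26, -0.24, 0.12],
    [-0.35, -0.26, 0.16],
  ],
  claw=[0.1, 0.1, 0.1, 0.1, 0.1],
)

```text
time: 16.3
ee_pos: [0.5202, 0.2644, 0.162]
ee_rot: [-2.886, -0.644, 0.543]
force: [0.6, 0.4, 0.1]
finger_gap: 0.446
grip_force: 0.0
```

Call:
arm_command(
  offset=[
    [1.0, -1.7, 0.3],
    [2.0, -3.5, 0.6],
    [2.2, -4.0, 0.6],
    [2.2, -4.0, 0.6],
    [2.2, -4.0, 0.6],
  ],
  turn=[
    [-0.08, -0.02, 0.03],
    [-0.17, -0.03, 0.07],
    [-0.19, -0.02, 0.08],
    [-0.19, -0.02, 0.08],
    [-0.19, -0.02, 0.08],
  ],
  claw=[0.1, 0.1, 0.1, 0.1, 0.1],
)

```text
time: 16.72
ee_pos: [0.5205, 0.3099, 0.1587]
ee_rot: [2.976, 0.596, -0.526]
force: [-0.1, -0.3, -0.5]
finger_gap: 0.453
grip_force: 0.0
```

```bash
python3 - <<'E'
from kin import *
bars("top",.01,.04);bars("side",.01,.04)
p,M=grasp((.4795,.2907),22.3,.35,z=.0215)
seq([(p+[0,0,.03],M),(p,M)])
E
```

```text
side 238 [232. 267.] [0.477  0.2927 0.0252] axis [-0.926 -0.376  0.001] z 0.02 0.029
[3.71, 0.14, 10.12] [-0.005, -0.002, 0.004] rows>= 3
[1.03, -0.0, 2.82] [-0.0, -0.0, -0.0] rows>= 1
```

Bar still in place; descend, grip, lift.

Call:
arm_command(
  offset=[
    [1, 0, 2.7],
    [2, 0.1, 5.4],
    [3.2, 0.1, 8.5],
    [3.7, 0.1, 10.1],
    [3.7, 0.1, 10.1],
  ],
  turn=[
    [-0.005, 0, 0.004],
    [-0.005, 0, 0.004],
    [-0.005, 0, 0.004],
    [-0.005, -0.002, 0.004],
    [-0.005, -0.002, 0.004],
  ],
  claw=[0.1, 0.1, 0.1, 0.1, 0.1],
)

```text
time: 17.23
ee_pos: [0.5206, 0.3071, 0.0488]
ee_rot: [2.97, 0.583, -0.532]
force: [-0.3, -0.9, -0.6]
finger_gap: 0.451
grip_force: 0.0
```

Call:
arm_command(
  offset=[
    [0.3, 0, 0.9],
    [0.6, 0, 1.7],
    [0.85, 0, 2.4],
    [1.0, 0, 2.75],
    [1.0, 0, 2.75],
  ],
  turn=[
    [0, 0, 0],
    [0, 0, 0],
    [0, 0, 0],
    [0, 0, 0],
    [0, 0, 0],
  ],
  claw=[0.1, 0.1, 0.1, 0.1, 0.1],
)

```text
time: 17.65
ee_pos: [0.5223, 0.3094, 0.0228]
ee_rot: [2.972, 0.586, -0.522]
force: [-0.0, -0.5, 0.4]
finger_gap: 0.447
grip_force: 0.0
```

Call:
arm_command(
  offset=[
    [0, 0, 0],
    [0, 0, 0],
    [0, 0, 0],
    [0, 0, 0],
    [0, 0, 0],
  ],
  turn=[
    [0, 0, 0],
    [0, 0, 0],
    [0, 0, 0],
    [0, 0, 0],
    [0, 0, 0],
  ],
  claw=[1, 1, 1, 1, 1],
  newtons=80,
)

```text
time: 18.07
ee_pos: [0.523, 0.3092, 0.0241]
ee_rot: [2.972, 0.586, -0.52]
force: [2.2, -5.2, 4.2]
finger_gap: 0.235
grip_force: 78.3
```

Call:
arm_command(
  offset=[
    [-0.2, 0, -0.5],
    [-0.5, 0, -1.4],
    [-1, 0, -2.8],
    [-2, 0, -5.6],
    [-2, 0, -5.6],
  ],
  turn=[
    [0, 0, 0],
    [0, 0, 0],
    [0, 0, 0],
    [0, 0, 0],
    [0, 0, 0],
  ],
  claw=[1, 1, 1, 1, 1],
)

```text
time: 18.48
ee_pos: [0.5248, 0.311, 0.0885]
ee_rot: [2.976, 0.587, -0.512]
force: [1.9, 1.2, 0.3]
finger_gap: 0.235
grip_force: 78.7
```

Call:
arm_command(
  offset=[
    [-1.2, 0, -3.3],
    [-2.4, 0, -6.6],
    [-3.6, 0, -9.9],
    [-4.8, 0, -13.2],
    [-6, 0, -16.5],
  ],
  turn=[
    [0, 0, 0],
    [0, 0, 0],
    [0, 0, 0],
    [0, 0, 0],
    [0, 0, 0],
  ],
  claw=[1, 1, 1, 1, 1],
)

```text
time: 18.9
ee_pos: [0.5221, 0.3098, 0.2618]
ee_rot: [2.973, 0.587, -0.519]
force: [0.5, 0.7, -0.3]
finger_gap: 0.236
grip_force: 78.6
```

```bash
python3 - <<'E'
from kin import *
s=arm.state();q0=s["joints"];print(q0.round(3),s["ee_pos"],s["finger_gap"],s["grip_force"])
bars("side");bars("top")
m=W(.5167,-.1707,0);best=None
for hz in (20,30):
    pf,Mf=final(22.3,.35,m,hz,zt=.36)
    q1,e=ik(pf,Mf,[-1.,.5,2.2,1.5,1.2,-.9],K);print(hz,q1.round(3),e)
pf,Mf=final(22.3,.35,m,25,zt=.36);q1,e=ik(pf,Mf,[-1.,.5,2.2,1.5,1.2,-.9],K)
P=jpath(q0,q1)
rc=grasp((0,0),22.3,.35)[1].T@(-np.array([.106*np.cos(np.radians(22.3)),.106*np.sin(np.radians(22.3)),0]))
for p,M in P[::3]: print(p.round(3),"bar low end",(p+M@rc).round(3))
calls(P)
E
```

```text
[0.43  0.626 1.064 0.014 1.797 1.612] [0.52205549 0.30980874 0.2617859 ] 0.23588273875685328 78.62012773985043
side 148 [319. 132.] [ 0.5299 -0.2014  0.1167] axis [-0.18   0.983  0.022] z 0.07 0.139
side 250 [230. 207.] [0.4697 0.2949 0.2611] axis [-0.93  -0.369  0.001] z 0.253 0.265
top 53 [361. 191.] [ 0.5351 -0.2047  0.1269] axis [-0.331  0.288  0.899] z 0.063 0.141
top 73 [375. 194.] [ 0.5329 -0.2645  0.071 ] axis [-0.047 -0.011  0.999] z 0.029 0.115
top 77 [327. 198.] [ 0.5202 -0.1131  0.0861] axis [-0.114  0.116  0.987] z 0.005 0.143
20 [-0.972  0.245  2.139  1.498  1.15  -0.754] 2.0430414876046702e-11
30 [-0.995  0.306  2.026  1.346  1.296 -0.721] 4.1975054753410495e-14
[0.52  0.29  0.258] bar low end [0.423 0.247 0.257]
[0.514 0.24  0.253] bar low end [0.419 0.193 0.243]
[0.511 0.198 0.26 ] bar low end [0.418 0.156 0.231]
[0.516 0.157 0.276] bar low end [0.429 0.13  0.222]
[0.528 0.108 0.298] bar low end [0.455 0.1   0.222]
[0.541 0.046 0.322] bar low end [0.491 0.053 0.228]
[ 0.544 -0.033  0.343] bar low end [ 0.521 -0.021  0.24 ]
[ 0.528 -0.123  0.36 ] bar low end [ 0.528 -
[... 269 characters left out ...]
[-3.1, 3.6, -3.0], [-3.8, 4.5, -4.0]] [[0.06, 0.06, -0.04], [0.12, 0.13, -0.08], [0.16, 0.21, -0.12], [0.2, 0.3, -0.16], [0.22, 0.39, -0.19]]
[[-0.3, 0.6, -1.5], [-0.6, 1.3, -3.2], [-0.9, 2.0, -5.0], [-1.3, 2.9, -6.9], [-1.8, 3.8, -8.9]] [[0.01, 0.1, -0.04], [0.0, 0.2, -0.08], [-0.02, 0.29, -0.11], [-0.05, 0.39, -0.14], [-0.09, 0.48, -0.17]]
[[0.2, 1.1, -2.1], [0.3, 2.3, -4.4], [0.2, 3.6, -6.9], [-0.1, 4.8, -9.4], [-0.6, 5.9, -12.1]] [[-0.06, 0.09, -0.04], [-0.13, 0.17, -0.07], [-0.21, 0.24, -0.11], [-0.3, 0.3, -0.14], [-0.39, 0.36, -0.16]]
[[-0.0, 2.1, -2.4], [-0.3, 4.0, -4.9], [-0.4, 4.2, -5.2]] [[-0.1, 0.04, -0.04], [-0.21, 0.07, -0.07], [-0.22, 0.07, -0.08]]
end [ 0.5267 -0.1259  0.3598]
```

Call:
arm_command(
  offset=[
    [-0.8, 1.8, 1.1],
    [-1.6, 3.4, 1.7],
    [-2.3, 4.8, 2.1],
    [-3.1, 6.2, 2.4],
    [-3.8, 7.5, 2.5],
  ],
  turn=[
    [0.08, -0.01, -0.06],
    [0.17, 0, -0.11],
    [0.25, 0.03, -0.16],
    [0.33, 0.07, -0.21],
    [0.41, 0.12, -0.25],
  ],
  claw=[1, 1, 1, 1, 1],
)

```text
time: 19.42
ee_pos: [0.5099, 0.223, 0.2488]
ee_rot: [-2.602, -0.764, 0.415]
force: [-0.1, -0.7, -1.1]
finger_gap: 0.234
grip_force: 78.6
```

Call:
arm_command(
  offset=[
    [-0.8, 0.9, -0.6],
    [-1.7, 1.8, -1.2],
    [-2.4, 2.7, -2.0],
    [-3.1, 3.6, -3.0],
    [-3.8, 4.5, -4.0],
  ],
  turn=[
    [0.06, 0.06, -0.04],
    [0.12, 0.13, -0.08],
    [0.16, 0.21, -0.12],
    [0.2, 0.3, -0.16],
    [0.22, 0.39, -0.19],
  ],
  claw=[1, 1, 1, 1, 1],
)

```text
time: 19.83
ee_pos: [0.5153, 0.155, 0.2706]
ee_rot: [-2.281, -0.768, -0.067]
force: [0.3, -0.2, -0.6]
finger_gap: 0.239
grip_force: 78.6
```

Call:
arm_command(
  offset=[
    [-0.3, 0.6, -1.5],
    [-0.6, 1.3, -3.2],
    [-0.9, 2.0, -5.0],
    [-1.3, 2.9, -6.9],
    [-1.8, 3.8, -8.9],
  ],
  turn=[
    [0.01, 0.1, -0.04],
    [0, 0.2, -0.08],
    [-0.02, 0.29, -0.11],
    [-0.05, 0.39, -0.14],
    [-0.09, 0.48, -0.17],
  ],
  claw=[1, 1, 1, 1, 1],
)

```text
time: 20.25
ee_pos: [0.5363, 0.0665, 0.3087]
ee_rot: [-2.152, -0.707, -0.714]
force: [-0.1, 0.2, -0.8]
finger_gap: 0.236
grip_force: 78.7
```

Call:
arm_command(
  offset=[
    [0.2, 1.1, -2.1],
    [0.3, 2.3, -4.4],
    [0.2, 3.6, -6.9],
    [-0.1, 4.8, -9.4],
    [-0.6, 5.9, -12.1],
  ],
  turn=[
    [-0.06, 0.09, -0.04],
    [-0.13, 0.17, -0.07],
    [-0.21, 0.24, -0.11],
    [-0.3, 0.3, -0.14],
    [-0.39, 0.36, -0.16],
  ],
  claw=[1, 1, 1, 1, 1],
)

```text
time: 20.67
ee_pos: [0.5404, -0.0636, 0.345]
ee_rot: [-2.236, -0.586, -1.379]
force: [0.6, -0.1, -0.4]
finger_gap: 0.237
grip_force: 78.8
```

Call:
arm_command(
  offset=[
    [0, 2.1, -2.4],
    [-0.3, 4.0, -4.9],
    [-0.4, 4.2, -5.2],
    [-0.4, 4.2, -5.2],
    [-0.4, 4.2, -5.2],
  ],
  turn=[
    [-0.1, 0.04, -0.04],
    [-0.21, 0.07, -0.07],
    [-0.22, 0.07, -0.08],
    [-0.22, 0.07, -0.08],
    [-0.22, 0.07, -0.08],
  ],
  claw=[1, 1, 1, 1, 1],
)

```text
time: 21.08
ee_pos: [0.5258, -0.1263, 0.3551]
ee_rot: [-2.342, -0.528, -1.616]
force: [-0.3, 0.3, 0.5]
finger_gap: 0.238
grip_force: 78.9
```

```bash
python3 - <<'E'
from kin import *
s=arm.state();print(s["joints"].round(3),s["ee_pos"],s["finger_gap"]*85,s["grip_force"])
bars("top",.18);bars("side",.18)
m=W(.5165,-.1708,0);print(m)
a=final(22.3,.35,m,25,zt=.31,zg=.024);b=final(22.3,.35,m,25,zt=.225,zg=.024);c=final(22.3,.35,m,25,zt=.157,zg=.024)
seq([a,b,c])
E
```

```text
[-0.989  0.278  2.083  1.403  1.218 -0.737] [ 0.52578163 -0.12626407  0.35512028] 20.24128133007051 78.87708090478554
top 59 [352. 178.] [ 0.5295 -0.1239  0.366 ] axis [-0.418  0.909  0.002] z 0.362 0.37
side 69 [313.  93.] [ 0.5244 -0.1161  0.298 ] axis [0.024 0.026 0.999] z 0.253 0.347
[ 0.52942076 -0.12513411  0.        ]
[-4.22, 0.07, 1.53] [-0.005, 0.014, 0.004] rows>= 2
[-7.98, -0.0, 2.91] [-0.0, -0.0, 0.0] rows>= 3
[-6.39, -0.0, 2.33] [-0.0, -0.0, 0.0] rows>= 2
```

Call:
arm_command(
  offset=[
    [-2.1, 0, 0.8],
    [-4.2, 0.1, 1.5],
    [-4.2, 0.1, 1.5],
  ],
  turn=[
    [-0.005, 0.014, 0.004],
    [-0.005, 0.014, 0.004],
    [-0.005, 0.014, 0.004],
  ],
  claw=[1, 1, 1],
)

```text
time: 21.43
ee_pos: [0.5254, -0.127, 0.3073]
ee_rot: [-2.332, -0.514, -1.628]
force: [0.6, -0.7, 0.9]
finger_gap: 0.237
grip_force: 78.9
```

Call:
arm_command(
  offset=[
    [-2, 0, 0.7],
    [-4, 0, 1.5],
    [-6, 0, 2.2],
    [-8, 0, 2.9],
    [-8, 0, 2.9],
  ],
  turn=[
    [0, 0, 0],
    [0, 0, 0],
    [0, 0, 0],
    [0, 0, 0],
    [0, 0, 0],
  ],
  claw=[1, 1, 1, 1, 1],
)

```text
time: 21.85
ee_pos: [0.5256, -0.1277, 0.2227]
ee_rot: [-2.332, -0.513, -1.629]
force: [0.2, -0.7, 1.3]
finger_gap: 0.235
grip_force: 78.9
```

```bash
python3 - <<'E'
from kin import *
s=arm.state();print(s["ee_pos"],s["force"],s["finger_gap"]*85,s["grip_force"])
bars("top",.18);bars("side",.14)
seq([final(22.3,.35,W(.5165,-.1708,0),25,zt=.158,zg=.024)])
E
```

```text
[ 0.52557784 -0.12765898  0.2227274 ] [ 0.2406508  -0.6836813   1.30757463] 19.97543967640801 78.88824615161866
top 49 [341. 188.] [ 0.5287 -0.125   0.2339] axis [-0.427  0.904  0.002] z 0.216 0.238
side 48 [308. 133.] [ 0.5248 -0.1177  0.1673] axis [0.003 0.002 1.   ] z 0.141 0.212
[-6.31, -0.05, 2.35] [0.0, -0.001, -0.002] rows>= 2
```

Call:
arm_command(
  offset=[
    [-1.5, 0, 0.6],
    [-3, 0, 1.2],
    [-4.6, 0, 1.8],
    [-6.2, 0, 2.3],
    [-6.2, 0, 2.3],
  ],
  turn=[
    [0, 0, 0],
    [0, 0, 0],
    [0, 0, 0],
    [0, 0, 0],
    [0, 0, 0],
  ],
  claw=[1, 1, 1, 1, 1],
)

```text
time: 22.37
ee_pos: [0.526, -0.1282, 0.1582]
ee_rot: [-2.333, -0.515, -1.632]
force: [-0.2, -0.9, 0.7]
finger_gap: 0.236
grip_force: 78.9
```

Call:
arm_command(
  offset=[
    [0, 0, 0],
    [0, 0, 0],
    [0, 0, 0],
    [0, 0, 0],
    [0, 0, 0],
  ],
  turn=[
    [0, 0, 0],
    [0, 0, 0],
    [0, 0, 0],
    [0, 0, 0],
    [0, 0, 0],
  ],
  claw=[0.2, 0.2, 0.2, 0.2, 0.2],
)

```text
time: 22.78
ee_pos: [0.5256, -0.1279, 0.1595]
ee_rot: [-2.333, -0.516, -1.634]
force: [-0.1, 0.5, -0.1]
finger_gap: 0.401
grip_force: 0.0
```

Call:
arm_command(
  offset=[
    [3.5, 0, -1.3],
    [7.2, 0, -2.7],
    [10.9, 0, -4],
    [14.6, 0, -5.4],
    [18.4, 0, -6.8],
  ],
  turn=[
    [0, 0, 0],
    [0, 0, 0],
    [0, 0, 0],
    [0, 0, 0],
    [0, 0, 0],
  ],
  claw=[0.4, 0.4, 0.4, 0.4, 0.4],
)

```text
time: 23.2
ee_pos: [0.5241, -0.1275, 0.3569]
ee_rot: [-2.334, -0.514, -1.631]
force: [1.0, -0.9, -0.0]
finger_gap: 0.3
grip_force: 0.0
```

```bash
python3 - <<'E'
from kin import *
s=arm.state();q0=s["joints"];print(q0.round(3),s["ee_pos"])
f=arm.grab_frame("top");cv2.imwrite("pics/t8.png",cv2.resize(f["image"][165:225,305:405,::-1],(790,474)))
bars("top",.11,.14)
# go to tool-down behind the caps (+x side), closed fingers, high
p=W(.64,-.1705,.28)
for h in(5,):
    for q6 in(0,1,1.5): 
        q1,e=ik(p,down(h),[-.1,.5,1.3,0,1.3,q6],K);print(h,q1.round(3),e)
P=jpath(q0,q1);print(len(P))
for p,M in P[::3]: print(p.round(3))
calls(P)
E
```

```text
[-0.998  0.28   2.092  1.415  1.227 -0.749] [ 0.52413546 -0.12751219  0.35688017]
top 58 [334. 195.] [ 0.5249 -0.1243  0.13  ] axis [-0.448  0.89   0.084] z 0.112 0.139
5 [-0.263  0.511  1.177  0.     1.454  1.22 ] 5.464295682600095e-10
5 [-0.263  0.511  1.177  0.     1.454  1.22 ] 8.156591695417466e-15
5 [-0.263  0.511  1.177  0.     1.454  1.22 ] 7.478806158040287e-15
19
[ 0.529 -0.113  0.348]
[ 0.537 -0.078  0.32 ]
[ 0.542 -0.064  0.292]
[ 0.553 -0.067  0.269]
[ 0.577 -0.083  0.258]
[ 0.617 -0.103  0.264]
[ 0.652 -0.114  0.28 ]
[[-0.8, -1.2, 1.4], [-1.4, -2.3, 2.5], [-2.0, -3.3, 3.5], [-2.7, -4.0, 4.4], [-3.5, -4.6, 5.1]] [[0.08, -0.05, 0.04], [0.16, -0.1, 0.07], [0.22, -0.16, 0.1], [0.28, -0.24, 0.14], [0.32, -0.31, 0.16]]
[[-0.5, -0.0, 0.9], [-1.1, 0.1, 1.7], [-1.6, 0.5, 2.4], [-2.0, 1.0, 3.0], [-2.2, 1.7, 3.4]] [[0.04, -0.08, 0.04], [0.06, -0.16, 0.07], [0.06, -0.25, 0.1], [0.06, -0.33, 0.13], [0.04, -0.41, 0.16]]
[[0.2, 0.8, 0.4], [0.5, 1.8, 0.6], [1.1, 2.8, 0.6], [1.9, 3.9, 0.5], [2.9, 4.9, 0.2]] [[-0.03, -0.08, 0.04], [-0.07, -0.15, 0.08], [-0.12, -0.21, 0.12], [-0.18, -0.27, 0.16], [-0.25, -0.31, 0.2]]
[[1.3, 0.9, -0.5], [2.8, 1.7, -1.2], [4.5, 2.4, -2.1], [4.6, 2.5, -2.2]] [[-0.07, -0.04, 0.05], [-0.15, -0.06, 0.11], [-0.24, -0.07, 0.16], [-0.24, -0.07, 0.17]]
end [ 0.652  -0.1143  0.2799]
```

View pics/t8.png

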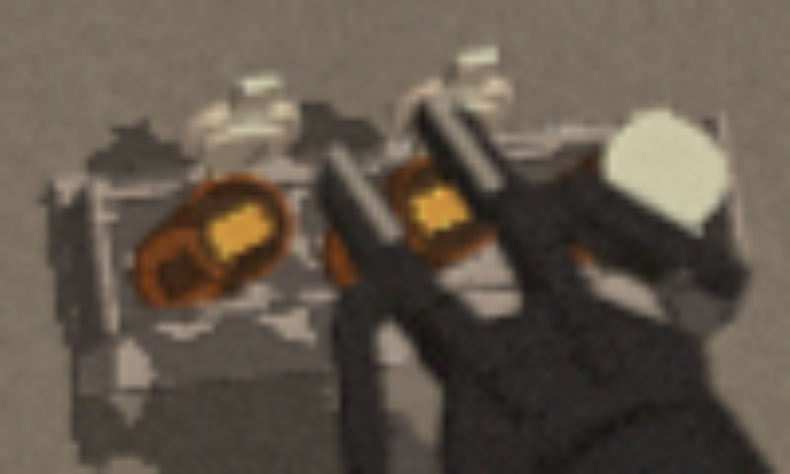

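Both bars stand in their tubes, at about (237,235) and (440,207). Next I'll move behind the open caps with the tool down and the fingers shut.

Call:
arm_command(
  offset=[
    [-0.8, -1.2, 1.4],
    [-1.4, -2.3, 2.5],
    [-2.0, -3.3, 3.5],
    [-2.7, -4.0, 4.4],
    [-3.5, -4.6, 5.1],
  ],
  turn=[
    [0.08, -0.05, 0.04],
    [0.16, -0.1, 0.07],
    [0.22, -0.16, 0.1],
    [0.28, -0.24, 0.14],
    [0.32, -0.31, 0.16],
  ],
  claw=[1, 1, 1, 1, 1],
  newtons=20,
)

```text
time: 23.72
ee_pos: [0.538, -0.0712, 0.3041]
ee_rot: [-2.321, -0.583, -1.03]
force: [0.4, -0.3, 0.8]
finger_gap: -0.002
grip_force: 0.0
```

Call:
arm_command(
  offset=[
    [-0.5, 0, 0.9],
    [-1.1, 0.1, 1.7],
    [-1.6, 0.5, 2.4],
    [-2.0, 1.0, 3.0],
    [-2.2, 1.7, 3.4],
  ],
  turn=[
    [0.04, -0.08, 0.04],
    [0.06, -0.16, 0.07],
    [0.06, -0.25, 0.1],
    [0.06, -0.33, 0.13],
    [0.04, -0.41, 0.16],
  ],
  claw=[1, 1, 1, 1, 1],
)

```text
time: 24.13
ee_pos: [0.5525, -0.067, 0.2627]
ee_rot: [-2.512, -0.551, -0.466]
force: [-0.9, 0.2, -0.5]
finger_gap: -0.003
grip_force: 0.0
```

Call:
arm_command(
  offset=[
    [0.2, 0.8, 0.4],
    [0.5, 1.8, 0.6],
    [1.1, 2.8, 0.6],
    [1.9, 3.9, 0.5],
    [2.9, 4.9, 0.2],
  ],
  turn=[
    [-0.03, -0.08, 0.04],
    [-0.07, -0.15, 0.08],
    [-0.12, -0.21, 0.12],
    [-0.18, -0.27, 0.16],
    [-0.25, -0.31, 0.2],
  ],
  claw=[1, 1, 1, 1, 1],
)

```text
time: 24.55
ee_pos: [0.6013, -0.0961, 0.2536]
ee_rot: [-2.869, -0.362, -0.074]
force: [-1.3, -1.8, -0.4]
finger_gap: -0.002
grip_force: 0.0
```

Call:
arm_command(
  offset=[
    [1.3, 0.9, -0.5],
    [2.8, 1.7, -1.2],
    [4.5, 2.4, -2.1],
    [4.6, 2.5, -2.2],
    [4.6, 2.5, -2.2],
  ],
  turn=[
    [-0.07, -0.04, 0.05],
    [-0.15, -0.06, 0.11],
    [-0.24, -0.07, 0.16],
    [-0.24, -0.07, 0.17],
    [-0.24, -0.07, 0.17],
  ],
  claw=[1, 1, 1, 1, 1],
)

```text
time: 24.97
ee_pos: [0.6517, -0.1126, 0.2731]
ee_rot: [-3.128, -0.134, 0.01]
force: [-0.7, -0.1, -0.7]
finger_gap: -0.002
grip_force: 0.0
```

```bash
cat >> kin.py <<'E'
def shut(v,th): return [(tip(.045,t,v,up=.009)+.011*np.sin(t)*np.array([np.cos(A5),np.sin(A5),0]),down(5)) for t in th]
E
python3 - <<'E'
from kin import *
s=arm.state();q0=s["joints"];print(q0.round(3),s["ee_pos"])
D=down(5)
for v in (-.1705,-.249):
    a=W(.61,v,.25) if v>-.2 else W(.61,v,.25)
    b=W(.605,v,.18)
    S=shut(v,np.linspace(2.0,0,20))
    if v>-.2: seq([(a,D),(b,D)])
    print([rel(p,M,b,D)[0].tolist() for p,M in S])
E
```

```text
[-0.265  0.518  1.182  0.008  1.45   1.219] [ 0.65170526 -0.11264388  0.27310494]
[-2.93, 0.18, 2.33] [-0.011, 0.006, -0.002] rows>= 1
[-0.5, -0.01, 7.0] [0.0, 0.0, 0.0] rows>= 2
[[-2.86, 0.0, 0.48], [-3.22, -0.0, 0.22], [-3.62, -0.0, 0.0], [-4.05, -0.0, -0.17], [-4.51, -0.0, -0.29], [-5.0, -0.0, -0.37], [-5.5, -0.0, -0.39], [-6.01, 0.0, -0.36], [-6.52, -0.0, -0.28], [-7.04, 0.0, -0.16], [-7.55, -0.0, 0.02], [-8.05, -0.0, 0.24], [-8.54, 0.0, 0.51], [-9.0, -0.0, 0.82], [-9.44, -0.0, 1.16], [-9.84, -0.0, 1.54], [-10.21, -0.0, 1.95], [-10.53, 0.0, 2.38], [-10.81, -0.0, 2.83], [-11.05, 0.0, 3.3]]
[[-2.86, 0.0, 0.48], [-3.22, -0.0, 0.22], [-3.62, 0.0, 0.0], [-4.05, -0.0, -0.17], [-4.51, -0.0, -0.29], [-5.0, -0.0, -0.37], [-5.5, -0.0, -0.39], [-6.01, -0.0, -0.36], [-6.52, -0.0, -0.28], [-7.04, -0.0, -0.16], [-7.55, 0.0, 0.02], [-8.05, -0.0, 0.24], [-8.54, -0.0, 0.51], [-9.0, -0.0, 0.82], [-9.44, -0.0, 1.16], [-9.84, -0.0, 1.54], [-10.21, -0.0, 1.95], [-10.53, 0.0, 2.38], [-10.81, -0.0, 2.83], [-11.05, 0.0, 3.3]]
```

Call:
arm_command(
  offset=[
    [-2.9, 0.2, 2.3],
    [-3.4, 0.2, 5.8],
    [-3.4, 0.2, 9.3],
    [-3.4, 0.2, 9.3],
  ],
  turn=[
    [-0.011, 0.006, -0.002],
    [-0.011, 0.006, -0.002],
    [-0.011, 0.006, -0.002],
    [-0.011, 0.006, -0.002],
  ],
  claw=[1, 1, 1, 1],
)

```text
time: 25.3
ee_pos: [0.6119, -0.1172, 0.1741]
ee_rot: [-3.135, -0.134, 0.016]
force: [-2.2, 0.5, -1.4]
finger_gap: 0.0
grip_force: 0.0
```

Call:
arm_command(
  offset=[
    [-3.2, 0, 0.2],
    [-4.0, 0, -0.2],
    [-5.0, 0, -0.4],
    [-6.0, 0, -0.4],
    [-7.0, 0, -0.2],
  ],
  turn=[
    [0, 0, 0],
    [0, 0, 0],
    [0, 0, 0],
    [0, 0, 0],
    [0, 0, 0],
  ],
  claw=[1, 1, 1, 1, 1],
)

```text
time: 25.72
ee_pos: [0.5475, -0.1242, 0.1839]
ee_rot: [3.137, 0.134, 0.004]
force: [1.0, -0.1, -0.3]
finger_gap: -0.002
grip_force: 0.4
```

Call:
arm_command(
  offset=[
    [-1.0, 0, 0.4],
    [-2.0, 0, 1.0],
    [-2.8, 0, 1.7],
    [-3.5, 0, 2.5],
    [-4.0, 0, 3.4],
  ],
  turn=[
    [0, 0, 0],
    [0, 0, 0],
    [0, 0, 0],
    [0, 0, 0],
    [0, 0, 0],
  ],
  claw=[1, 1, 1, 1, 1],
)

```text
time: 26.13
ee_pos: [0.5074, -0.1276, 0.1492]
ee_rot: [3.137, 0.134, 0.003]
force: [-0.2, 0.2, 0.4]
finger_gap: 0.0
grip_force: 0.3
```

Call:
arm_command(
  offset=[
    [0, 0, 0.1],
    [0, 0, 0.2],
    [0, 0, 0.3],
    [0, 0, 0.3],
  ],
  turn=[
    [0, 0, 0],
    [0, 0, 0],
    [0, 0, 0],
    [0, 0, 0],
  ],
  claw=[1, 1, 1, 1],
)

```text
time: 26.47
ee_pos: [0.508, -0.1274, 0.1458]
ee_rot: [3.137, 0.135, 0.002]
force: [0.8, -1.2, 0.1]
finger_gap: 0.001
grip_force: 0.3
```

```bash
python3 - <<'E'
from kin import *
s=arm.state();print(s["ee_pos"],s["force"], shut(-.1705,[0])[0][0])
E
```

```text
[ 0.50804796 -0.12740576  0.14582842] [ 0.77804297 -1.24373654  0.12095283] [ 0.50747833 -0.12675268  0.147     ]
```

Call:
arm_command(
  offset=[
    [0, 0, 0.1],
    [0, 0, 0.15],
    [0, 0, 0.15],
  ],
  turn=[
    [0, 0, 0],
    [0, 0, 0],
    [0, 0, 0],
  ],
  claw=[1, 1, 1],
)

```text
time: 26.72
ee_pos: [0.508, -0.1274, 0.1445]
ee_rot: [3.137, 0.135, 0.002]
force: [-2.2, 0.2, 11.0]
finger_gap: 0.001
grip_force: 5.7
```

Call:
arm_command(
  offset=[
    [0, 0, 0.1],
    [0, 0, 0.15],
    [0, 0, 0.15],
  ],
  turn=[
    [0, 0, 0],
    [0, 0, 0],
    [0, 0, 0],
  ],
  claw=[1, 1, 1],
)

```text
time: 26.97
ee_pos: [0.508, -0.1275, 0.1438]
ee_rot: [3.137, 0.135, 0.003]
force: [-7.6, 1.2, 27.9]
finger_gap: 0.002
grip_force: 14.1
```

Call:
arm_command(
  offset=[
    [0, 0, 0.1],
    [0, 0, 0.15],
    [0, 0, 0.15],
  ],
  turn=[
    [0, 0, 0],
    [0, 0, 0],
    [0, 0, 0],
  ],
  claw=[1, 1, 1],
)

```text
time: 27.22
ee_pos: [0.508, -0.1276, 0.1431]
ee_rot: [3.136, 0.135, 0.003]
force: [-12.3, 1.9, 44.8]
finger_gap: 0.001
grip_force: 22.5
```

Call:
arm_command(
  offset=[
    [0, 0, -3.5],
    [0, 0, -7],
    [0, 0, -10.7],
    [3, 2.2, -10.7],
    [6, 4.4, -10.7],
  ],
  turn=[
    [0, 0, 0],
    [0, 0, 0],
    [0, 0, 0],
    [0, 0, 0],
    [0, 0, 0],
  ],
  claw=[1, 1, 1, 1, 1],
)

```text
time: 27.63
ee_pos: [0.5723, -0.1661, 0.2515]
ee_rot: [3.135, 0.136, 0.008]
force: [0.6, 0.6, 0.4]
finger_gap: -0.001
grip_force: 0.0
```

Call:
arm_command(
  offset=[
    [2.5, 1.7, 0],
    [5, 3.4, 0],
    [5, 3.4, 3.5],
    [5, 3.4, 7],
    [5, 3.4, 7],
  ],
  turn=[
    [0, 0, 0],
    [0, 0, 0],
    [0, 0, 0],
    [0, 0, 0],
    [0, 0, 0],
  ],
  claw=[1, 1, 1, 1, 1],
)

```text
time: 28.05
ee_pos: [0.6209, -0.1944, 0.1717]
ee_rot: [-3.136, -0.134, 0.013]
force: [-1.5, -0.3, -1.8]
finger_gap: 0.006
grip_force: 0.0
```

```bash
python3 - <<'E'
from kin import *
s=arm.state();print(s["ee_pos"],rel(W(.605,-.249,.18),down(5)))
for n in("top","side"):
    f=arm.grab_frame(n)
    for q in caps(f,.137): print(n,len(q),q.mean(0).round(4),q[:,2].min().round(3),q[:,2].max().round(3))
E
```

```text
[ 0.6209479  -0.19438     0.17165291] (array([ 0.33,  0.12, -0.84]), array([-0.003,  0.008, -0.002]))
side 108 [ 0.535  -0.2792  0.151 ] 0.141 0.163
```

Call:
arm_command(
  offset=[
    [-2.9, 0.1, -0.6],
    [-3.7, 0.1, -1.0],
    [-4.7, 0.1, -1.2],
    [-5.7, 0.1, -1.2],
    [-6.7, 0.1, -1.0],
  ],
  turn=[
    [0, 0.008, 0],
    [0, 0.008, 0],
    [0, 0.008, 0],
    [0, 0.008, 0],
    [0, 0.008, 0],
  ],
  claw=[1, 1, 1, 1, 1],
)

```text
time: 28.57
ee_pos: [0.5573, -0.2026, 0.1898]
ee_rot: [3.136, 0.135, 0.017]
force: [1.0, 0.3, 0.9]
finger_gap: -0.001
grip_force: 0.4
```

Call:
arm_command(
  offset=[
    [-1.0, 0, 0.4],
    [-2.0, 0, 1.0],
    [-2.8, 0, 1.7],
    [-3.5, 0, 2.5],
    [-4.0, 0, 3.4],
  ],
  turn=[
    [0, 0, 0],
    [0, 0, 0],
    [0, 0, 0],
    [0, 0, 0],
    [0, 0, 0],
  ],
  claw=[1, 1, 1, 1, 1],
)

```text
time: 28.98
ee_pos: [0.5174, -0.206, 0.1545]
ee_rot: [3.137, 0.134, 0.015]
force: [0.6, -0.5, 0.1]
finger_gap: -0.0
grip_force: 0.3
```

Call:
arm_command(
  offset=[
    [0, 0, 0.1],
    [0, 0, 0.2],
    [0, 0, 0.3],
    [0, 0, 0.3],
  ],
  turn=[
    [0, 0, 0],
    [0, 0, 0],
    [0, 0, 0],
    [0, 0, 0],
  ],
  claw=[1, 1, 1, 1],
)

```text
time: 29.32
ee_pos: [0.518, -0.2058, 0.1511]
ee_rot: [3.137, 0.135, 0.014]
force: [-0.2, 0.5, 1.5]
finger_gap: 0.001
grip_force: 0.3
```

Call:
arm_command(
  offset=[
    [0, 0, 0.1],
    [0, 0, 0.15],
    [0, 0, 0.15],
  ],
  turn=[
    [0, 0, 0],
    [0, 0, 0],
    [0, 0, 0],
  ],
  claw=[1, 1, 1],
)

```text
time: 29.57
ee_pos: [0.5177, -0.2057, 0.1492]
ee_rot: [3.138, 0.135, 0.013]
force: [0.3, -0.0, 0.6]
finger_gap: -0.004
grip_force: 0.2
```

Call:
arm_command(
  offset=[
    [0, 0, 0.15],
    [0, 0, 0.3],
    [0, 0, 0.45],
    [0, 0, 0.45],
  ],
  turn=[
    [0, 0, 0],
    [0, 0, 0],
    [0, 0, 0],
    [0, 0, 0],
  ],
  claw=[1, 1, 1, 1],
)

```text
time: 29.9
ee_pos: [0.5175, -0.2057, 0.1447]
ee_rot: [3.138, 0.135, 0.012]
force: [-3.7, 0.4, 9.1]
finger_gap: 0.003
grip_force: 4.6
```

Call:
arm_command(
  offset=[
    [0, 0, 0.1],
    [0, 0, 0.2],
    [0, 0, 0.2],
  ],
  turn=[
    [0, 0, 0],
    [0, 0, 0],
    [0, 0, 0],
  ],
  claw=[1, 1, 1],
)

```text
time: 30.15
ee_pos: [0.5175, -0.2058, 0.1439]
ee_rot: [3.137, 0.135, 0.013]
force: [-10.4, 2.8, 30.7]
finger_gap: 0.002
grip_force: 15.3
```

Cap1 is shut. Now lift, move over cap0 and press it.

Call:
arm_command(
  offset=[
    [0, 0, -3],
    [0, 0, -6],
    [0, 3, -6],
    [0, 6, -6],
    [-0.5, 7.85, -6],
  ],
  turn=[
    [0, 0, 0],
    [0, 0, 0],
    [0, 0, 0],
    [0, 0, 0],
    [0, 0, 0],
  ],
  claw=[1, 1, 1, 1, 1],
)

```text
time: 30.57
ee_pos: [0.5197, -0.2866, 0.2032]
ee_rot: [3.136, 0.135, 0.015]
force: [-0.1, -0.4, 0.3]
finger_gap: 0.001
grip_force: 0.0
```

Call:
arm_command(
  offset=[
    [0, 0, 1.5],
    [0, 0, 3],
    [0, 0, 4.5],
    [0, 0, 5.5],
    [0, 0, 5.5],
  ],
  turn=[
    [0, 0, 0],
    [0, 0, 0],
    [0, 0, 0],
    [0, 0, 0],
    [0, 0, 0],
  ],
  claw=[1, 1, 1, 1, 1],
)

```text
time: 30.98
ee_pos: [0.5186, -0.2839, 0.1458]
ee_rot: [-3.138, -0.135, -0.01]
force: [0.9, 1.0, 0.4]
finger_gap: 0.005
grip_force: 0.0
```

Call:
arm_command(
  offset=[
    [0, 0, 0.2],
    [0, 0, 0.4],
    [0, 0, 0.4],
  ],
  turn=[
    [0, 0, 0],
    [0, 0, 0],
    [0, 0, 0],
  ],
  claw=[1, 1, 1],
)

```text
time: 31.23
ee_pos: [0.5195, -0.2845, 0.1446]
ee_rot: [3.137, 0.135, 0.014]
force: [-3.8, 1.6, 9.8]
finger_gap: -0.004
grip_force: 4.5
```

Call:
arm_command(
  offset=[
    [0, 0, 0.1],
    [0, 0, 0.2],
    [0, 0, 0.2],
  ],
  turn=[
    [0, 0, 0],
    [0, 0, 0],
    [0, 0, 0],
  ],
  claw=[1, 1, 1],
)

```text
time: 31.48
ee_pos: [0.5195, -0.2846, 0.1438]
ee_rot: [3.136, 0.135, 0.015]
force: [-7.8, 2.9, 26.3]
finger_gap: -0.0
grip_force: 13.3
```

Call:
arm_command(
  offset=[
    [0, 0, -3],
    [0, 0, -6],
    [0, 0, -9],
    [-3, 0, -12],
    [-6, 2, -14],
  ],
  turn=[
    [0, 0, 0],
    [0, 0, 0],
    [0, 0, 0],
    [0, 0, 0],
    [0, 0, 0],
  ],
  claw=[1, 1, 1, 1, 1],
)

```text
time: 31.9
ee_pos: [0.4607, -0.3072, 0.2843]
ee_rot: [3.136, 0.14, 0.016]
force: [0.4, -1.4, 0.8]
finger_gap: 0.006
grip_force: 0.0
```

Call:
arm_command(
  offset=[
    [-3, 3, 0],
    [-6, 6, 0],
    [-9, 9, 0],
    [-11, 12, 0],
    [-13, 15, 0],
  ],
  turn=[
    [0, 0, 0],
    [0, 0, 0],
    [0, 0, 0],
    [0, 0, 0],
    [0, 0, 0],
  ],
  claw=[1, 1, 1, 1, 1],
)

```text
time: 32.32
ee_pos: [0.3419, -0.4713, 0.2813]
ee_rot: [3.137, 0.134, 0.014]
force: [0.3, -0.3, 0.1]
finger_gap: -0.001
grip_force: 0.0
```

```bash
python3 - <<'E'
from kin import *
for n in("top","side"):
    f=arm.grab_frame(n)
    for q in caps(f,.13):
        A=np.c_[q[:,:2]-q[:,:2].mean(0),np.ones(len(q))];s=np.linalg.lstsq(A,q[:,2],rcond=None)[0]
        print(n,len(q),q.mean(0).round(4),q[:,2].min().round(3),q[:,2].max().round(3),"slope along -u",round(-(s[0]*np.cos(A5)+s[1]*np.sin(A5)),3))
    cv2.imwrite(f"pics/{n}9.png",f["image"][...,::-1])
E
python3 -c "
import cv2,numpy as np
a=cv2.imread('pics/top9.png')[165:225,305:405];b=cv2.imread('pics/side9.png')
cv2.imwrite('pics/fin.png',np.vstack([cv2.resize(a,(500,300)),cv2.resize(b[80:200,200:400],(500,300))]))"
```

```text
top 213 [ 0.5354 -0.2821  0.1441] 0.136 0.15 slope along -u 0.011
top 220 [ 0.5289 -0.2048  0.1444] 0.138 0.152 slope along -u 0.014
top 221 [ 0.5228 -0.1271  0.1442] 0.137 0.15 slope along -u -0.015
side 119 [ 0.534  -0.2799  0.1426] 0.139 0.145 slope along -u -0.018
side 135 [ 0.5287 -0.2025  0.1426] 0.139 0.146 slope along -u -0.004
side 143 [ 0.5225 -0.1242  0.1429] 0.139 0.146 slope along -u -0.011
```

View pics/fin.png

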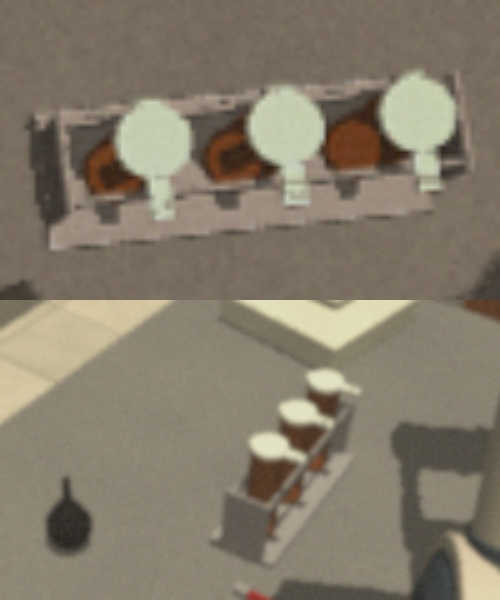

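All three caps lie flat: the discs are at about (153,140), (285,125) and (418,112) in the top half, and the plane slopes are near 0. The bars show through the tubes below the two left caps, and the robot is clear of the rack.

```bash
python3 -c "
from station import arm
print(arm.close_job())"
```

```text
the job is handed in; nothing more can be done
None
```

Job handed in: the two bars present stand end-down in the middle and left (y = +78 mm) tubes, all three caps are pressed shut, and the robot did not touch the blower, tweezers or resin bottle; the hand-in gave no verdict.

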